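Turn round the row of mosaic pots

TASK

Move the four mosaic pots from the metal drying rack to the wooden finishing board, one pot to each place, in reverse order: the pot that stood next to the drying rack's end stop goes to the place farthest from the board's end stop, the next one beside it, and so on, so that the last pot of the row ends up next to the board's end stop. Set each pot down gently and upright in the middle of its place, never tipping one over, and let go of them all.

Things in the scene. Friction and masses are not known exactly. Their poses are not given: they have to be found in the camera images.
- globe_pot: Round (globe-shaped) pot, 60 mm across at its widest, 28 mm above its foot, narrowing to a 44 mm rim; 60 mm tall (62 with the rim bead). Glass covered with gold and brown mosaic chips, dark blue rim, open at the top. Origin: centre of its underside; z up. Starts upright on its own cork mat, top of the mat 30 mm above the table. 0.12 to 0.22 kg.
- tall_pot: Tall straight round pot, 42 mm across, 95 mm tall. Glass covered with gold and brown mosaic chips, dark blue rim, open at the top. Origin: centre of its underside; z up. Starts upright on its own cork mat, top of the mat 30 mm above the table. 0.12 to 0.22 kg.
- square_pot: Square pot, 46 x 46 mm, 62 mm tall; its sides lie along its x and y axes, and it starts turned within 0.1 rad of the drying rack's direction. Glass covered with gold and brown mosaic chips, dark blue rim, open at the top. Origin: centre of its underside; z up. Starts upright on its own cork mat, top of the mat 30 mm above the table. 0.12 to 0.22 kg.
- low_pot: Low straight round pot, 58 mm across, 42 mm tall. Glass covered with gold and brown mosaic chips, dark blue rim, open at the top. Origin: centre of its underside; z up. Starts upright on its own cork mat, top of the mat 30 mm above the table. 0.12 to 0.22 kg.
- globe_mat: Square cork mat 78 x 78 x 6 mm, fixed on the metal drying rack; the round pot stands on it at the start, within 5 mm of its centre. Origin: centre of its underside, 24 mm above the table; z up. The mats stay behind and still show where each pot stood. The order of the four mats along the rack differs at every start.
- tall_mat: Square cork mat 78 x 78 x 6 mm, fixed on the metal drying rack; the tall pot stands on it at the start, within 5 mm of its centre. Origin: centre of its underside, 24 mm above the table; z up. The mats stay behind and still show where each pot stood. The order of the four mats along the rack differs at every start.
- square_mat: Square cork mat 78 x 78 x 6 mm, fixed on the metal drying rack; the square pot stands on it at the start, within 5 mm of its centre. Origin: centre of its underside, 24 mm above the table; z up. The mats stay behind and still show where each pot stood. The order of the four mats along the rack differs at every start.
- low_mat: Square cork mat 78 x 78 x 6 mm, fixed on the metal drying rack; the low pot stands on it at the start, within 5 mm of its centre. Origin: centre of its underside, 24 mm above the table; z up. The mats stay behind and still show where each pot stood. The order of the four mats along the rack differs at every start.
- drying_rack: Fixed aluminium shelf 120 x 420 mm (x, y), top 24 mm above the table, with four cork mats in a row at y = +135, +45, -45, -135 mm (x = 0). Dark metal end stop at its +y end, 25 mm wide, 35 mm high above the shelf. Origin: on the table under its middle; z up. Nearer to or farther from the robot than the wooden board; turned by at most 0.1 rad.
- finishing_board: Fixed brown wooden board 120 x 420 mm (x, y), top 20 mm above the table, empty. Five dark fences across it, 6 mm wide, 10 mm high, bound four places 84 mm wide, centres at y = +135, +45, -45, -135 mm (x = 0); long sides open. Dark wooden end stop at its +y end, 25 mm wide, 35 mm high above the board. Origin: on the table under its middle; z up. Turned by at most 0.1 rad.

How it is judged:
At the end, for the whole second after the job is handed in: Each pot stands on the finishing board in the place mirroring its mat (counted from the end stops: 1st to 4th, 2nd to 3rd, 3rd to 2nd, 4th to 1st), within 15 mm of the place's centre along and across, foot within 6 mm of the board's top, upright within 9 degrees, released, at rest (((y of globe_mat in the frame of drying_rack between 0.105 and 0.165 m and y of globe_pot in the frame of finishing_board between -0.15 and -0.12 m) or (y of globe_mat in the frame of drying_rack between 0.015 and 0.075 m and y of globe_pot in the frame of finishing_board between -0.06 and -0.03 m) or (y of globe_mat in the frame of drying_rack between -0.075 and -0.015 m and y of globe_pot in the frame of finishing_board between 0.03 and 0.06 m) or (y of globe_mat in the frame of drying_rack between -0.165 and -0.105 m and y of globe_pot in the frame of finishing_board between 0.12 and 0.15 m)) and x of globe_pot in the frame of finishing_board between -0.015 and 0.015 m and z of globe_pot in the frame of finishing_board between 0.014 and 0.026 m and angle between each of globe_pot, tall_pot, square_pot, low_pot's own z axis and vertical below 0.15 rad and linear speed of each of globe_pot, tall_pot, square_pot, low_pot below 0.02 m/s and angular speed of each of globe_pot, tall_pot, square_pot, low_pot below 0.2 rad/s and ((y of tall_mat in the frame of drying_rack between 0.105 and 0.165 m and y of tall_pot in the frame of finishing_board between -0.15 and -0.12 m) or (y of tall_mat in the frame of drying_rack between 0.015 and 0.075 m and y of tall_pot in the frame of finishing_board between -0.06 and -0.03 m) or (y of tall_mat in the frame of drying_rack between -0.075 and -0.015 m and y of tall_pot in the frame of finishing_board between 0.03 and 0.06 m) or (y of tall_mat in the frame of drying_rack between -0.165 and -0.105 m and y of tall_pot in the frame of finishing_board between 0.12 and 0.15 m)) and x of tall_pot in the frame of finishing_board between -0.015 and 0.015 m and z of tall_pot in the frame of finishing_board between 0.014 and 0.026 m and ((y of square_mat in the frame of drying_rack between 0.105 and 0.165 m and y of square_pot in the frame of finishing_board between -0.15 and -0.12 m) or (y of square_mat in the frame of drying_rack between 0.015 and 0.075 m and y of square_pot in the frame of finishing_board between -0.06 and -0.03 m) or (y of square_mat in the frame of drying_rack between -0.075 and -0.015 m and y of square_pot in the frame of finishing_board between 0.03 and 0.06 m) or (y of square_mat in the frame of drying_rack between -0.165 and -0.105 m and y of square_pot in the frame of finishing_board between 0.12 and 0.15 m)) and x of square_pot in the frame of finishing_board between -0.015 and 0.015 m and z of square_pot in the frame of finishing_board between 0.014 and 0.026 m and ((y of low_mat in the frame of drying_rack between 0.105 and 0.165 m and y of low_pot in the frame of finishing_board between -0.15 and -0.12 m) or (y of low_mat in the frame of drying_rack between 0.015 and 0.075 m and y of low_pot in the frame of finishing_board between -0.06 and -0.03 m) or (y of low_mat in the frame of drying_rack between -0.075 and -0.015 m and y of low_pot in the frame of finishing_board between 0.03 and 0.06 m) or (y of low_mat in the frame of drying_rack between -0.165 and -0.105 m and y of low_pot in the frame of finishing_board between 0.12 and 0.15 m)) and x of low_pot in the frame of finishing_board between -0.015 and 0.015 m and z of low_pot in the frame of finishing_board between 0.014 and 0.026 m); the robot touches nothing.
It fails at once if a pot is tipped over (more than 35 degrees) (angle between any of globe_pot, tall_pot, square_pot, low_pot's own z axis and vertical above 0.61 rad).
It fails at once if a pot is dropped or thrown onto the wooden board (it comes down on the board at over 0.5 m/s) ((linear speed of globe_pot above 0.5 m/s and z of globe_pot in the frame of finishing_board below 0.05 m and x of globe_pot in the frame of finishing_board between -0.06 and 0.06 m and y of globe_pot in the frame of finishing_board between -0.2 and 0.2 m) or (linear speed of tall_pot above 0.5 m/s and z of tall_pot in the frame of finishing_board below 0.05 m and x of tall_pot in the frame of finishing_board between -0.06 and 0.06 m and y of tall_pot in the frame of finishing_board between -0.2 and 0.2 m) or (linear speed of square_pot above 0.5 m/s and z of square_pot in the frame of finishing_board below 0.05 m and x of square_pot in the frame of finishing_board between -0.06 and 0.06 m and y of square_pot in the frame of finishing_board between -0.2 and 0.2 m) or (linear speed of low_pot above 0.5 m/s and z of low_pot in the frame of finishing_board below 0.05 m and x of low_pot in the frame of finishing_board between -0.06 and 0.06 m and y of low_pot in the frame of finishing_board between -0.2 and 0.2 m)).
It also fails if it takes over 102 s, if anything falls off the work surface, if the arm or the gripper's body presses on something with over 40 N, if the wrist force passes 120 N, or if a joint passes its speed limit or range.

ROBOT

A 6-joint arm with a two-finger parallel gripper is mounted at the origin on the work surface. World frame = base frame: x ahead of the robot, y to its left, z up, the work surface at z = 0. Lengths are in m, angles in rad, forces in N, time in s.
With the tool pointing down it reaches from about 0.225 to 0.875 m from the base axis. Payload 3.4 kg.
Tool frame: the origin (TCP) lies midway between the tips of the shut fingers; the grasp point (between the pads) lies 19 mm behind it; x points along the fingers, z is the direction in which the jaws open and shut, and the axes are right-handed (so a half turn about x gives the same grasp; the last joint's range is limited). The gripper opens to 85 mm and grips with 20 to 120 N. Pads are 22 mm wide; open, the fingers measure 114 mm over their backs; the gripper's body (76 mm by 85 mm) begins 54 mm behind the grasp point. The pads swing forward as they close: fully open they stand 13 mm farther back than shut.
Start: joints at [1.08, 0.276, 1.505, -0, 1.361, -0.121], TCP at [0.208, 0.536, 0.198] pointing down, gripper open.
Joint ranges: [-2.89, 2.89], [-0.75, 2.08], [0.22, 2.7], [-1.18, 4.32], [0.11, 2.71], [-2.7, 2.7]. Speed limits (rad/s): [2.57, 2.57, 3.14, 3.14, 3.14, 3.14].

INTERFACE

Orientations are given as a unit quaternion [w, x, y, z].
In Python, from rig import manip, eyes gives the robot as it stands. The module is installed in compiled form; this text tells all that it offers.
- The arm moves only by the shell command python3 -m crank 'ROWS' [FORCE]. ROWS is JSON, a list of rows, each a list of 7 numbers: the shift along the tool's x, y, z in cm, then the turn, a rotation vector about the tool's x, y, z in degrees, then the finger opening in cm, from 0 to 8.54. A call has 1 to 5 rows; each row is the pose to reach, as a shift and turn from the pose commanded when the call began, along the tool's axes at that moment; what a row does not reach only later rows make up. A row lasts 1/8 s, in which the tool goes at most 62.5 mm and 10.7 degrees, less where a joint would pass 70% of its speed; a pose out of reach is approached as far as the arm can. A call with a gripper value outside its range is refused whole. The fingers move at their own pace and stop on an object; FORCE is the grip in N (left out, the last holds). Time passes only in rows, so rows that repeat a pose let the fingers close. It gives the time, the measured TCP pose, the force and the opening at its end, in the units of the state.
- manip.get_state(): the state, without advancing time (a new reading comes with each control period).
- eyes.get_image(name): name is "scene" or "top"; returns a dict with "color" (420x560x3 uint8, blue, green, red), "z_map" (420x560 float32, m along the optical axis (not along the pixel's ray), 0 where there is no reading), "vertical_fov" (degrees; the focal length in pixels is half the picture's height over the tangent of half this angle, whatever the lens; pixels are square), "cx", "cy" (the principal point, pixels), "eye" and "attitude" of the camera in the world. Camera axes: x right, y up, looking along -z (the intrinsics and any distortion apply to the point x, -y, -z); pixel columns grow to the right and rows downward; lengths in m; the calibration is good to about 2 mm. A picture is of the moment at which its call begins.
- manip.sign_off(): hands the job in, once; it reports no verdict.
The state is a dict: "clock": time; "qpos": joint angles; "qd": joint speeds; "effort": joint torques, N m; "position": TCP position; "ee_rot": TCP orientation; "contact_force": force on the tool from outside, world axes, zero at the start; "moment": the same for the moment, N m; "width": finger opening in m.
Only numpy, scipy, OpenCV 4.12 (cv2) and the standard library are available. Lean on these libraries where they do the work, as an engineer would, in place of code of your own. Each camera call takes 0.05 s, during which the arm holds its last target.

## Working session

There is one attempt and no reset: what is moved stays moved. The work goes in short steps, Python scripts to look and compute and a shell command to move; the robot and the scene stay as the last step left them, time stands still between calls to the robot, and variables do not carry over. Pictures are saved under pics/ and viewed, and the job is handed in when it is done.

```bash
mkdir -p pics
python3 - <<'E'
from rig import manip, eyes
import cv2
print(manip.get_state())
for n in("scene","top"):
    d=eyes.get_image(n); cv2.imwrite(f"pics/{n}0.png",d["color"])
    print(n,{k:v for k,v in d.items() if k not in("color","z_map")})
E
```

```text
{'clock': 0.0, 'qpos': array([ 1.08000541e+00,  2.76573164e-01,  1.50610215e+00,  1.21796772e-05,
        1.36069116e+00, -1.21010691e-01]), 'qd': array([-0.00196755,  0.00053953, -0.00039833,  0.00042565,  0.00014532,
       -0.00052869]), 'effort': array([ 3.32139462e-03, -4.16768646e+01, -2.45804179e+01,  3.46433444e-04,
        1.10605900e-02,  2.59667253e-06]), 'position': array([0.20754653, 0.5356247 , 0.19686455]), 'ee_rot': array([ 0.58283941, -0.39984365,  0.58395613,  0.39927248]), 'contact_force': array([0.64093644, 0.62716548, 0.05904895]), 'moment': array([-0.02980628,  0.01924726, -0.00818266]), 'width': 0.08543635734759143}
scene {'vertical_fov': 53.287374317279316, 'cx': 284.28789351332284, 'cy': 207.94411332860182, 'eye': array([0.98803925, 0.26530124, 0.45861107]), 'attitude': array([0.45816932, 0.20817359, 0.37654575, 0.77779041])}
top {'vertical_fov': 51.647625002690376, 'cx': 285.00725854751994, 'cy': 215.42237733734981, 'eye': array([ 0.50843296, -0.02117286,  0.70194157]), 'attitude': array([ 0.71113745,  0.0487298 , -0.01916384, -0.70110034])}
```

View pics/scene0.png

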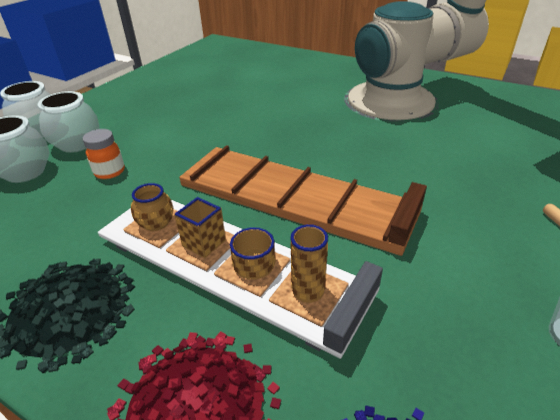

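View pics/top0.png

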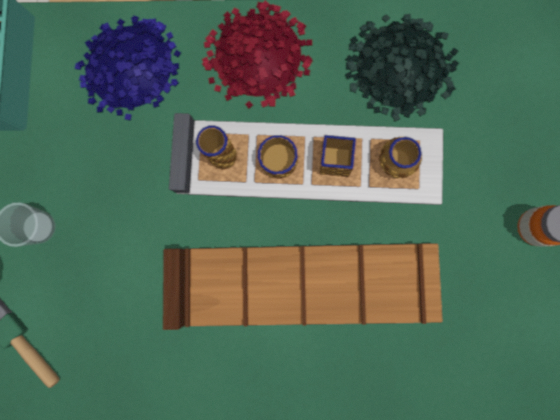

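```bash
cat > h.py <<'E'
from rig import manip, eyes
import cv2, numpy as np
from scipy.spatial.transform import Rotation as R
def cloud(n):
    d=eyes.get_image(n); z=d["z_map"]; h,w=z.shape
    f=h/2/np.tan(np.radians(d["vertical_fov"]/2))
    u,v=np.meshgrid(np.arange(w),np.arange(h))
    P=np.stack([(u-d["cx"])/f*z,-(v-d["cy"])/f*z,-z],-1)
    a=d["attitude"]; W=P@R.from_quat([a[1],a[2],a[3],a[0]]).as_matrix().T+d["eye"]
    W[z==0]=np.nan
    return d["color"],W
def toolR():
    s=manip.get_state(); q=s["ee_rot"]
    return s,R.from_quat([q[1],q[2],q[3],q[0]])
E
python3 - <<'E'
from h import *
for n in("top","scene"):
    c,W=cloud(n); np.savez(f"{n}0.npz",c=c,W=W)
    hsv=cv2.cvtColor(c,cv2.COLOR_BGR2HSV); Z=W[...,2]
    print(n,"table z",np.nanmedian(Z[(hsv[...,0]>60)&(hsv[...,0]<85)&(hsv[...,1]>120)]))
    blue=(hsv[...,0]>110)&(hsv[...,0]<130)&(hsv[...,1]>120)&(Z>0.06)&(Z<.2)
    k,l,st,_=cv2.connectedComponentsWithStats(blue.astype(np.uint8))
    for i in range(1,k):
        if st[i,4]<25: continue
        m=l==i; p=W[m]; 
        zt=np.nanpercentile(p[:,2],90); p=p[p[:,2]>zt-0.008]
        (cx,cy),r=cv2.minEnclosingCircle(p[:,:2].astype(np.float32))
        print("blue",st[i],"c %.4f %.4f r %.4f z %.4f"%(cx,cy,r,zt), cv2.minAreaRect(p[:,:2].astype(np.float32)))
    if n=="top":
        for nm,(r0,r1,c0,c1),lo,hi in(("board",(235,335,155,450),.012,.035),("boardstop",(235,335,155,450),.045,.07),("rack",(110,210,165,450),.016,.2),("rackstop",(110,210,165,450-255),.05,.07)):
            m=np.zeros(Z.shape,bool); m[r0:r1,c0:c1]=1
            m&=(Z>lo)&(Z<hi); p=W[m]
            m2=cv2.minAreaRect(p[:,:2].astype(np.float32)); print(nm,m2,np.median(p[:,2]),len(p))
E
```

```text
top table z 0.0194822235867802
blue [198 127  29  29  87] c 0.6649 0.1057 r 0.0207 z 0.1278 ((0.6610932946205139, 0.10131363570690155), (0.028776414692401886, 0.0402388721704483), 49.02204895019531)
blue [323 136  32  16  71] c 0.6687 -0.0699 r 0.0239 z 0.0948 ((0.6768305897712708, -0.06716518849134445), (0.02001938782632351, 0.04752333089709282), 18.76964569091797)
blue [390 138  30  30  97] c 0.6594 -0.1633 r 0.0220 z 0.0935 ((0.6572083830833435, -0.16041363775730133), (0.0433480478823185, 0.03547414019703865), 40.10105514526367)
blue [322 143  33  25  95] c 0.6562 -0.0690 r 0.0269 z 0.0948 ((0.6552903056144714, -0.06870124489068985), (0.04357568547129631, 0.03632260113954544), 86.27228546142578)
blue [278 154  19  19  33] c 0.6465 0.0046 r 0.0187 z 0.0750 ((0.643630862236023, 0.0013664979487657547), (0.00864068791270256, 0.03727724403142929), 49.04488754272461)
blue [259 159  18  15  37] c 0.6427 0.0328 r 0.0163 z 0.0753 ((0.6400805711746216, 0.03479212895035744), (0.03243632987141609, 0.006556577514857054), 52.5006217956543)
board ((0.46642547845840454, -0.034749239683151245), (0
[... 525 characters left out ...]
 z 0.0013906670906988494
blue [132 184  31  18 143] c 0.6613 -0.1614 r 0.0224 z 0.0933 ((0.661497950553894, -0.16163237392902374), (0.042708639055490494, 0.043082095682621), 79.07503509521484)
blue [175 197  45  28 213] c 0.6616 -0.0679 r 0.0305 z 0.0946 ((0.6617947220802307, -0.06741490960121155), (0.045630186796188354, 0.044837940484285355), 84.20372009277344)
blue [291 225  37  26 232] c 0.6681 0.1086 r 0.0217 z 0.1277 ((0.6678478121757507, 0.10845500230789185), (0.041655283421278, 0.04181545972824097), 28.787342071533203)
blue [230 228  44  31 217] c 0.6619 0.0207 r 0.0299 z 0.0746 ((0.6624601483345032, 0.0213609728962183), (0.05787355452775955, 0.056887172162532806), 1.0667442083358765)
```

```bash
cat > m.py <<'E'
from h import *
import sys
S={n:np.load(f"{n}0.npz") for n in("top","scene")}
for n in S:
    W=S[n]["W"]; X,Y,Z=W[...,0],W[...,1],W[...,2]
    for nm,x0,x1,lo in(("board",.38,.56,.012),("rack",.57,.75,.016)):
        m=(X>x0)&(X<x1)&(Y>-.26)&(Y<.22)&(Z>lo)&(Z<.034 if nm=="rack" else Z<.024)
        r=cv2.minAreaRect(W[m][:,:2].astype(np.float32)); print(n,nm,"low",np.round(r[0],4),np.round(r[1],4),r[2])
    # board frame fences
    th=np.radians(2.1); c=np.array([.4660,-.0224]); d=W[...,:2]-c
    bx=d[...,0]*np.cos(th)+d[...,1]*np.sin(th); by=-d[...,0]*np.sin(th)+d[...,1]*np.cos(th)
    for k in(-180,-90,0,90,180):
        m=(abs(by*1000-k)<12)&(abs(bx)<.058)&(Z>.0265)&(Z<.036)
        if m.sum(): 
            p=np.polyfit(bx[m],by[m],1); print(n,k,m.sum(),np.median(by[m])*1000,"slope",p[0], "bx", np.percentile(bx[m],[1,99])*1000)
E
python3 m.py
python3 - <<'E'
from h import *
s,r=toolR(); print(np.round(r.as_matrix(),3))
E
```

```text
top board low [ 0.4664 -0.0347] [0.1204 0.3958] 2.084345817565918
top rack low [ 0.6614 -0.029 ] [0.4186 0.1208] 88.23981475830078
top -180 367 -179.72432758213554 slope -7.106401425056524e-05 bx [-57.66118308  56.67213319]
top -90 330 -90.06070970549473 slope -0.0006829954684123606 bx [-56.70624073  56.47957444]
top 0 298 -0.30460733620658537 slope 0.0029301796453633233 bx [-56.66062462  56.81008002]
top 90 319 89.46589707442546 slope 0.004762461266009028 bx [-56.56045006  56.90982374]
top 180 445 180.1379635075615 slope 0.0010149985122007963 bx [-56.95732099  57.56102479]
scene board low [ 0.4674 -0.021 ] [0.1234 0.4214] 1.9594329595565796
scene rack low [ 0.6621 -0.026 ] [0.4211 0.122 ] 88.21813201904297
scene -180 194 -176.01796300611932 slope -0.0017026867016575865 bx [-57.07383317  56.53430321]
scene -90 192 -86.34627908068853 slope 0.0012894983517266138 bx [-56.71439586  56.75135592]
scene 0 203 3.3764506267423724 slope -2.927889453658962e-05 bx [-56.80323932  57.16571754]
scene 90 204 92.91110113909163 slope -0.0004931928047108641 bx [-56.02555526  56.4960262 ]
scene 180 113 180.9141635208464 slope 0.013410409736246317 bx [-56.47947103  57.21877934]
[[-0.001 -0.932  0.361]
 [-0.001  0.361  0.932]
 [-1.     0.    -0.001]]
```

```bash
cat > go.py <<'E'
from h import *
import sys
# usage: go.py x y z yawdeg -> delta in tool axes (cm, deg), jaw yaw, tool straight down
x,y,z,yaw=map(float,sys.argv[1:5])
s,r=toolR(); a=np.radians(yaw)
zz=np.array([np.cos(a),np.sin(a),0]); xx=np.array([0,0,-1.]); T=np.stack([xx,np.cross(zz,xx),zz],1)
d=r.as_matrix().T@(np.array([x,y,z])-s["position"])*100
rv=np.degrees((r.inv()*R.from_matrix(T)).as_rotvec())
print(np.round(d,2),np.round(rv,1),"t",round(s["clock"],2),"pos",np.round(s["position"],4),"w",round(s["width"],4),"F",np.round(s["contact_force"],1),"q",np.round(s["qpos"],2))
E
python3 go.py .6668 .1073 .20 -1.8
python3 -m crank '[[0,-58.3,-23.3,70.6,0,0,8.5],[0,-58.3,-23.3,70.6,0,0,8.5],[0,-58.3,-23.3,70.6,0,0,8.5],[0,-58.3,-23.3,70.6,0,0,8.5],[0,-58.3,-23.3,70.6,0,0,8.5]]' 40
python3 go.py .6668 .1073 .20 -1.8
```

```text
[ -0.26 -58.3  -23.36] [70.6 -0.1  0. ] t 0.2 pos [0.2077 0.5358 0.1972] w 0.0854 F [-0.6  0.5  0.7] q [ 1.08  0.28  1.51 -0.    1.36 -0.12]
clock: 0.82
position: [0.4377, 0.3217, 0.1977]
ee_rot: [0.701, -0.091, 0.701, 0.091]
contact_force: [-0.6, 1.4, 0.7]
width: 0.0848
[ -0.23 -26.56  16.7 ] [16.5  0.  -0. ] t 0.82 pos [0.4377 0.3217 0.1977] w 0.0848 F [-0.6  1.4  0.7] q [0.51 0.23 1.57 0.   1.34 0.25]
```

```bash
python3 -m crank '[[0,-26.6,16.7,16.5,0,0,8.5],[0,-26.6,16.7,16.5,0,0,8.5],[0,-26.6,16.7,16.5,0,0,8.5],[0,-26.6,16.7,16.5,0,0,8.5],[0,-26.6,16.7,16.5,0,0,8.5]]'
python3 go.py .6668 .1073 .20 -1.8
```

```text
clock: 1.45
position: [0.6671, 0.1094, 0.1975]
ee_rot: [0.707, 0.009, 0.707, -0.009]
contact_force: [0.1, 0.8, 0.5]
width: 0.0854
[-0.25 -0.21 -0.03] [ 0.4 -0.  -0. ] t 1.45 pos [0.6671 0.1094 0.1975] w 0.0854 F [0.1 0.8 0.5] q [0.06 0.43 1.27 0.   1.44 0.08]
```

Run:
```python
from h import *
for n in ("top","scene"):
    c,W=cloud(n); cv2.imwrite(f"pics/{n}1.png",c)
```

```text
(no output)
```

View pics/scene1.png

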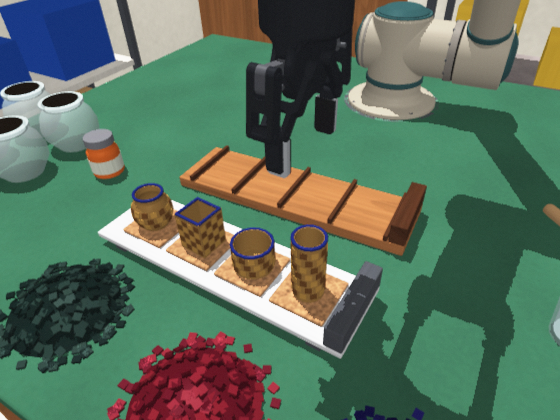

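```bash
python3 go.py .6668 .1073 .065 -1.8
```

```text
[13.1   0.23 -0.39] [0.1 0.1 0.2] t 1.55 pos [0.6704 0.1053 0.1961] w 0.0845 F [-1.   0.3 -0.8] q [ 0.06  0.43  1.27 -0.    1.44  0.09]
```

```bash
python3 -m crank '[[5,0.1,-0.1,0,0,0,8.5],[9,0.1,-0.1,0,0,0,8.5],[13.1,0.1,-0.1,0,0,0,8.5],[13.1,0.1,-0.1,0,0,0,8.5],[13.1,0.1,-0.1,0,0,0,8.5]]'
python3 go.py .6668 .1073 .065 -1.8
python3 - <<'E'
from h import *
for n in ("top","scene"):
    c,W=cloud(n); cv2.imwrite(f"pics/{n}2.png",c)
E
python3 go.py .6668 .1073 .065 -1.8
```

```text
clock: 2.17
position: [0.6658, 0.1123, 0.0681]
ee_rot: [0.708, 0.009, 0.706, -0.008]
contact_force: [0.5, -0.0, 0.5]
width: 0.0849
[ 0.32 -0.5   0.12] [ 0.4  0.1 -0. ] t 2.17 pos [0.6658 0.1123 0.0681] w 0.0849 F [ 0.5 -0.   0.5] q [0.06 0.51 1.46 0.   1.17 0.09]
[ 0.42 -0.5   0.03] [ 0.4  0.3 -0. ] t 2.27 pos [0.6666 0.1123 0.0692] w 0.0846 F [0.5 0.2 0.3] q [0.06 0.51 1.46 0.   1.17 0.09]
```

View pics/scene2.png

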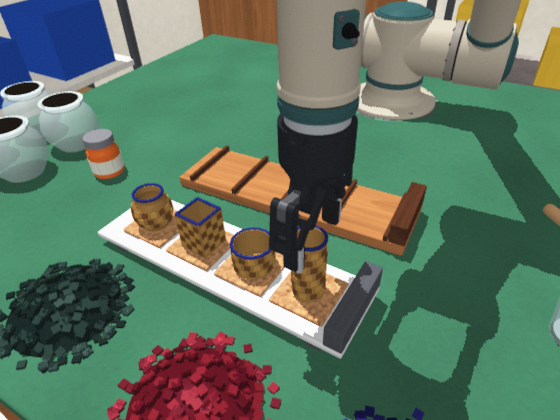

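```bash
cat > av.py <<'E'
from h import *
P=[]
for i in range(8):
    eyes.get_image("top"); s=manip.get_state(); P.append(np.r_[s["position"],s["qpos"]])
P=np.array(P); print("mean",P.mean(0).round(4),"std",P.std(0).round(4))
E
python3 av.py
```

```text
mean [6.6560e-01 1.1200e-01 6.8100e-02 6.3700e-02 5.0880e-01 1.4647e+00
 1.0000e-04 1.1658e+00 8.8100e-02] std [0.0005 0.0001 0.0007 0.0001 0.0006 0.0009 0.     0.0002 0.    ]
```

```bash
python3 -m crank '[[0.3,-0.5,0.1,0,0,0,8.5],[0.3,-0.5,0.1,0,0,0,8.5],[0.3,-0.5,0.1,0,0,0,3.5],[0.3,-0.5,0.1,0,0,0,3.5],[0.3,-0.5,0.1,0,0,0,3.5]]' 40
python3 -m crank '[[0,0,0,0,0,0,3.5],[0,0,0,0,0,0,3.5],[0,0,0,0,0,0,3.5]]'
python3 go.py .6668 .1073 .065 -1.8
```

```text
clock: 3.3
position: [0.6661, 0.107, 0.064]
ee_rot: [0.707, 0.009, 0.707, -0.009]
contact_force: [-0.3, -0.2, 0.4]
width: 0.0405
clock: 3.68
position: [0.6661, 0.1069, 0.064]
ee_rot: [0.707, 0.009, 0.707, -0.009]
contact_force: [0.4, 0.5, 1.8]
width: 0.0409
[-0.1   0.04  0.07] [ 0.4  0.  -0. ] t 3.67 pos [0.6661 0.1069 0.064 ] w 0.0409 F [0.4 0.5 1.8] q [0.06 0.51 1.47 0.   1.16 0.08]
```

```bash
python3 -m crank '[[-1,0,0,0,0,0,3.5],[-3,0,0,0,0,0,3.5],[-6,0,0,0,0,0,3.5],[-8.5,0,0,0,0,0,3.5],[-9.5,0,0,0,0,0,3.5]]'
python3 -m crank '[[0,0,0,0,0,0,3.5],[0,0,0,0,0,0,3.5]]'
python3 go.py .4714 -.1559 .157 -1.8
python3 - <<'E'
from h import *
for n in ("top","scene"):
    c,W=cloud(n); cv2.imwrite(f"pics/{n}3.png",c)
E
```

```text
clock: 4.3
position: [0.6662, 0.107, 0.1604]
ee_rot: [0.708, 0.009, 0.706, -0.009]
contact_force: [-0.0, 1.0, -3.8]
width: 0.0406
clock: 4.55
position: [0.6648, 0.1068, 0.1572]
ee_rot: [0.706, 0.009, 0.708, -0.009]
contact_force: [-0.6, 0.2, -2.2]
width: 0.0409
[  0.08 -26.74 -18.69] [ 0.4 -0.2  0. ] t 4.55 pos [0.6648 0.1068 0.1572] w 0.0409 F [-0.6  0.2 -2.2] q [0.06 0.45 1.34 0.   1.36 0.08]
```

View pics/scene3.png

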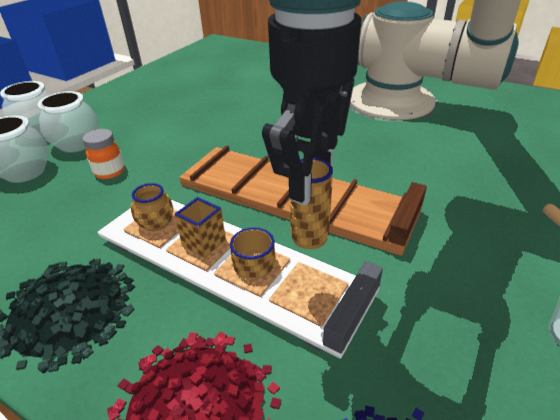

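```bash
python3 -m crank '[[0,-2,-2,0,0,0,3.5],[0,-6,-5,0,0,0,3.5],[0,-10,-8,0,0,0,3.5],[0,-14,-11,0,0,0,3.5],[0,-18,-14,0,0,0,3.5]]'
python3 -m crank '[[0,-4,-2.5,0,0,0,3.5],[0,-7,-4,0,0,0,3.5],[0,-8.7,-4.7,0,0,0,3.5],[0,-8.7,-4.7,0,0,0,3.5],[0,-8.7,-4.7,0,0,0,3.5]]'
python3 av.py;python3 go.py .4714 -.1559 .056 -1.8
```

```text
clock: 5.28
position: [0.5199, -0.0706, 0.158]
ee_rot: [0.707, 0.009, 0.707, -0.008]
contact_force: [-0.0, -0.2, -1.2]
width: 0.0407
clock: 5.9
position: [0.4728, -0.1545, 0.1585]
ee_rot: [0.707, 0.009, 0.707, -0.008]
contact_force: [-0.2, 0.2, -2.2]
width: 0.0411
mean [ 4.7270e-01 -1.5470e-01  1.5860e-01 -4.5660e-01  1.8600e-01  1.7289e+00
  5.0000e-04  1.2268e+00 -4.3340e-01] std [0.0002 0.0002 0.     0.0004 0.0002 0.0001 0.0003 0.     0.0001]
[10.27 -0.09 -0.11] [ 0.4  0.  -0. ] t 6.3 pos [ 0.4725 -0.1551  0.1587] w 0.041 F [-0.4  0.8 -2. ] q [-0.46  0.19  1.73  0.    1.23 -0.43]
```

```bash
python3 -m crank '[[2,-0.1,-0.1,0,0,0,3.5],[5,-0.1,-0.1,0,0,0,3.5],[7.5,-0.1,-0.1,0,0,0,3.5],[9,-0.1,-0.1,0,0,0,3.5],[9.7,-0.1,-0.1,0,0,0,3.5]]'
python3 -m crank '[[0,0,0,0,0,0,3.5],[0,0,0,0,0,0,3.5]]'
python3 - <<'E'
from h import *
for n in ("top","scene"):
    c,W=cloud(n); cv2.imwrite(f"pics/{n}4.png",c)
E
python3 av.py
```

```text
clock: 6.92
position: [0.4712, -0.1563, 0.0611]
ee_rot: [0.707, 0.009, 0.707, -0.008]
contact_force: [-0.7, -1.2, -2.5]
width: 0.041
clock: 7.18
position: [0.472, -0.1568, 0.0625]
ee_rot: [0.708, 0.008, 0.706, -0.009]
contact_force: [-0.8, 0.1, -1.7]
width: 0.0408
mean [ 4.7150e-01 -1.5650e-01  6.2000e-02 -4.6080e-01  2.7860e-01  1.8747e+00
  1.0000e-04  9.8760e-01 -4.3630e-01] std [0.0002 0.0001 0.0002 0.     0.0003 0.0003 0.     0.0001 0.    ]
```

View pics/scene4.png

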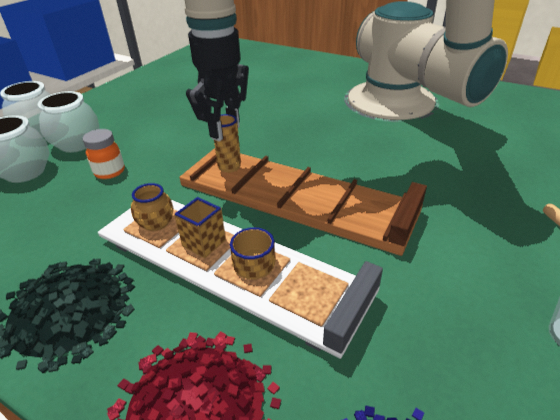

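View pics/top4.png

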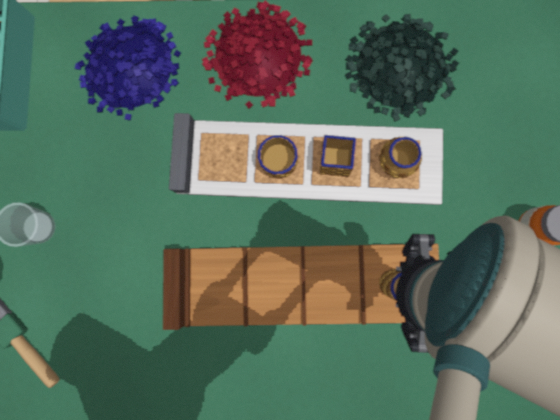

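```bash
python3 -m crank '[[0.2,0,0,0,0,0,3.5],[0.4,0,0,0,0,0,3.5],[0.5,0,0,0,0,0,3.5],[0.6,0,0,0,0,0,3.5],[0.6,0,0,0,0,0,3.5]]'
python3 -m crank '[[0.1,0,0,0,0,0,3.5],[0.2,0,0,0,0,0,3.5],[0.2,0,0,0,0,0,3.5]]'
```

```text
clock: 8.3
position: [0.4712, -0.1564, 0.0556]
ee_rot: [0.707, 0.009, 0.707, -0.009]
contact_force: [0.3, -0.7, -3.0]
width: 0.0409
clock: 8.68
position: [0.4714, -0.1565, 0.054]
ee_rot: [0.707, 0.009, 0.707, -0.009]
contact_force: [-0.5, 0.5, 1.1]
width: 0.0413
```

```bash
python3 -m crank '[[0.05,0,0,0,0,0,3.5],[0.05,0,0,0,0,0,4.6],[0.05,0,0,0,0,0,6],[0.05,0,0,0,0,0,8.5],[0.05,0,0,0,0,0,8.5]]'
python3 -m crank '[[0,0,0,0,0,0,8.5],[-2,0,0,0,0,0,8.5],[-6,0,0,0,0,0,8.5],[-11,0,0,0,0,0,8.5],[-13,0,0,0,0,0,8.5]]'
python3 go.py .6612 .020 .16 -1.8
python3 - <<'E'
from h import *
for n in ("top","scene"):
    c,W=cloud(n); cv2.imwrite(f"pics/{n}5.png",c)
E
```

```text
clock: 9.3
position: [0.4713, -0.1564, 0.0531]
ee_rot: [0.707, 0.009, 0.707, -0.009]
contact_force: [-0.3, -0.1, 0.9]
width: 0.0852
clock: 9.93
position: [0.4727, -0.1571, 0.1863]
ee_rot: [0.709, 0.008, 0.705, -0.009]
contact_force: [0.5, -0.2, -1.0]
width: 0.085
[ 2.68 18.17 18.4 ] [0.4 0.3 0.1] t 9.93 pos [ 0.4727 -0.1571  0.1863] w 0.085 F [ 0.5 -0.2 -1. ] q [-0.46  0.16  1.68  0.    1.29 -0.44]
```

View pics/scene5.png

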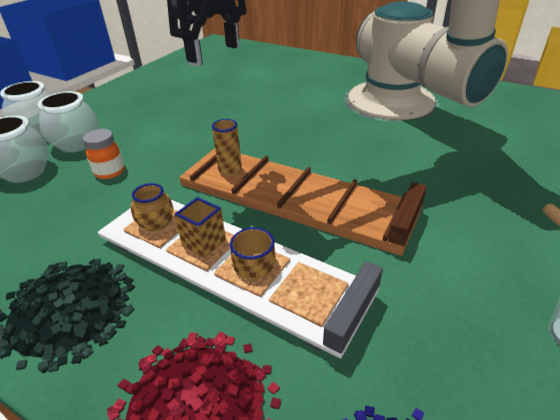

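```bash
python3 -m crank '[[1,18.2,18.4,0.4,0,0,8.5],[1,18.2,18.4,0.4,0,0,8.5],[2,18.2,18.4,0.4,0,0,8.5],[2.6,18.2,18.4,0.4,0,0,8.5],[2.6,18.2,18.4,0.4,0,0,8.5]]'
python3 -m crank '[[0,0,0,0,0,0,8.5],[0,0,0,0,0,0,8.5]]'
python3 go.py .6612 .020 .16 -1.8
python3 - <<'E'
from h import *
c,W=cloud("scene")
hsv=cv2.cvtColor(c,cv2.COLOR_BGR2HSV); Z=W[...,2]
blue=(hsv[...,0]>110)&(hsv[...,0]<130)&(hsv[...,1]>120)&(Z>0.06)&(Z<.135)
k,l,st,_=cv2.connectedComponentsWithStats(blue.astype(np.uint8))
for i in range(1,k):
    if st[i,4]<25: continue
    p=W[l==i]; zt=np.nanpercentile(p[:,2],90); p=p[p[:,2]>zt-0.006]
    r=cv2.minAreaRect(p[:,:2].astype(np.float32)); print(st[i],r,zt)
E
```

```text
clock: 10.65
position: [0.6605, 0.0242, 0.1533]
ee_rot: [0.706, 0.01, 0.708, -0.009]
contact_force: [-0.4, -1.6, -1.1]
width: 0.0852
clock: 10.9
position: [0.6584, 0.0199, 0.157]
ee_rot: [0.707, 0.011, 0.707, -0.012]
contact_force: [-0.2, 0.9, -0.5]
width: 0.0849
[-0.3   0.02  0.27] [-0.1 -0.1  0. ] t 10.9 pos [0.6584 0.0199 0.157 ] w 0.0849 F [-0.2  0.9 -0.5] q [-0.08  0.42  1.38 -0.    1.34 -0.04]
[132 184  31  18 143] ((0.6615576148033142, -0.16088064014911652), (0.0426182746887207, 0.043424420058727264), 29.159334182739258) 0.09342602931895683
[175 197  45  28 208] ((0.6620128154754639, -0.06684152036905289), (0.046289145946502686, 0.04518881440162659), 84.51184844970703) 0.09457698650493403
[230 228  44  31 211] ((0.6618902087211609, 0.021500341594219208), (0.05812138319015503, 0.05650089681148529), 3.375159740447998) 0.07480048061150113
```

```bash
python3 -m crank '[[4,0,0.2,0,0,0,8.5],[8,0,0.2,0,0,0,8.5],[10.5,0,0.2,0,0,0,8.5],[11.7,0,0.2,0,0,0,8.5],[11.7,0,0.2,0,0,0,8.5]]'
python3 -m crank '[[0,0,0,0,0,0,8.5],[0,0,0,0,0,0,8.5]]'
python3 av.py; python3 go.py .6612 .020 .032 -1.8
```

```text
clock: 11.58
position: [0.6612, 0.0202, 0.0403]
ee_rot: [0.707, 0.011, 0.707, -0.011]
contact_force: [-0.2, 0.2, 0.4]
width: 0.0847
clock: 11.82
position: [0.6626, 0.0209, 0.0417]
ee_rot: [0.708, 0.011, 0.706, -0.011]
contact_force: [-0.6, 0.7, -0.7]
width: 0.0852
mean [ 6.6200e-01  2.1000e-02  4.0700e-02 -7.3300e-02  5.1640e-01  1.5273e+00
  1.0000e-04  1.0970e+00 -4.2000e-02] std [0.0002 0.     0.0004 0.     0.0004 0.0004 0.     0.0001 0.    ]
[ 0.82 -0.11 -0.04] [ 0.  0. -0.] t 12.22 pos [0.6617 0.0211 0.0402] w 0.085 F [-0.5 -0.3  0.2] q [-0.07  0.52  1.53  0.    1.1  -0.04]
```

```bash
python3 -m crank '[[0.5,-0.1,0,0,0,0,8.5],[0.8,-0.1,0,0,0,0,8.5],[0.8,-0.1,0,0,0,0,8.5],[0.8,-0.1,0,0,0,0,5.2],[0.8,-0.1,0,0,0,0,5.2]]'
python3 -m crank '[[0,0,0,0,0,0,5.2],[0,0,0,0,0,0,5.2],[0,0,0,0,0,0,5.2],[-1,0,0,0,0,0,5.2],[-2.5,0,0,0,0,0,5.2]]'
python3 -m crank '[[-2,0,0,0,0,0,5.2],[-5,0,0,0,0,0,5.2],[-8,0,0,0,0,0,5.2],[-9,0,0,0,0,0,5.2],[-9,0,0,0,0,0,5.2]]'
python3 - <<'E'
from h import *
for n in ("top","scene"):
    c,W=cloud(n); cv2.imwrite(f"pics/{n}6.png",c)
E
python3 av.py; python3 go.py .4681 -.066 .147 -1.8
```

```text
clock: 12.85
position: [0.6616, 0.02, 0.033]
ee_rot: [0.707, 0.011, 0.707, -0.011]
contact_force: [-2.8, 0.5, 4.3]
width: 0.0542
clock: 13.48
position: [0.6612, 0.0201, 0.0573]
ee_rot: [0.707, 0.011, 0.707, -0.011]
contact_force: [0.5, -0.1, -2.0]
width: 0.0537
clock: 14.1
position: [0.6619, 0.02, 0.1479]
ee_rot: [0.708, 0.011, 0.707, -0.011]
contact_force: [0.1, -0.3, -2.1]
width: 0.054
mean [ 6.6100e-01  2.0000e-02  1.4610e-01 -7.4900e-02  4.3560e-01  1.3872e+00
  1.0000e-04  1.3207e+00 -4.3500e-02] std [0.0003 0.     0.0004 0.     0.0003 0.0006 0.     0.0001 0.    ]
[-1.000e-02 -9.200e+00 -1.906e+01] [-0. -0. -0.] t 14.6 pos [0.6615 0.02   0.1468] w 0.0535 F [ 0.5 -0.5 -1.7] q [-0.07  0.44  1.39  0.    1.32 -0.04]
```

View pics/scene6.png

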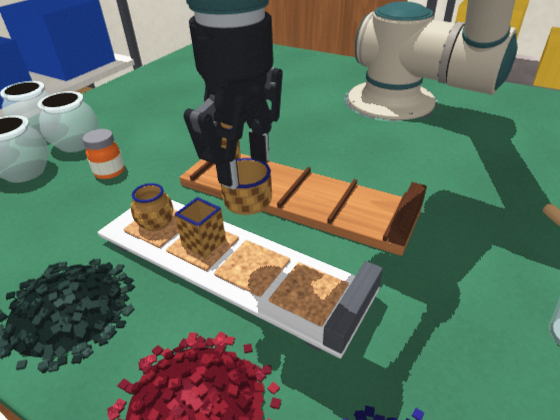

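```bash
cat > rims.py <<'E'
from h import *
for n in ("scene","top"):
    c,W=cloud(n)
    hsv=cv2.cvtColor(c,cv2.COLOR_BGR2HSV); Z=W[...,2]
    blue=(hsv[...,0]>108)&(hsv[...,0]<132)&(hsv[...,1]>110)&(Z>0.05)&(Z<.25)&(W[...,0]<.74)
    k,l,st,_=cv2.connectedComponentsWithStats(cv2.morphologyEx(blue.astype(np.uint8),cv2.MORPH_CLOSE,np.ones((3,3),np.uint8)))
    for i in range(1,k):
        if st[i,4]<20: continue
        p=W[(l==i)&blue]; zt=np.nanpercentile(p[:,2],85); p=p[abs(p[:,2]-zt)<0.007]
        A=np.c_[2*p[:,:2],np.ones(len(p))]; s=np.linalg.lstsq(A,(p[:,:2]**2).sum(1),rcond=None)[0]
        r=cv2.minAreaRect(p[:,:2].astype(np.float32))
        print(n,st[i][:2],"circ",s[:2].round(4),"rad",np.sqrt(s[2]+s[0]**2+s[1]**2).round(4),"rect",np.round(r[0],4),np.round(r[1],4),round(r[2],1),"z",zt.round(4))
E
python3 rims.py
```

```text
scene [0 0] circ [-0.1182 -1.4743] rad 0.1009 rect [-0.1397 -1.49  ] [0.2546 0.2796] 0.7 z 0.0544
scene [237 158] circ [0.6629 0.021 ] rad 0.0279 rect [0.6573 0.032 ] [0.0582 0.0335] 25.5 z 0.1877
scene [132 184] circ [ 0.6616 -0.1613] rad 0.0208 rect [ 0.6616 -0.1608] [0.0429 0.0433] 9.3 z 0.0935
scene [175 197] circ [ 0.6617 -0.0672] rad 0.0241 rect [ 0.6617 -0.0668] [0.0465 0.0451] 85.1 z 0.0944
top [333 137] circ [ 0.6588 -0.0734] rad 0.0217 rect [ 0.6582 -0.0773] [0.0275 0.0441] 86.2 z 0.0944
top [389 138] circ [ 0.6594 -0.1635] rad 0.0206 rect [ 0.6588 -0.1639] [0.0421 0.0423] 0.2 z 0.0931
top [389 271] circ [ 0.4721 -0.157 ] rad 0.02 rect [ 0.4723 -0.1572] [0.0412 0.0406] 89.1 z 0.1172
```

```bash
python3 -m crank '[[0,-1,-2,0,0,0,5.2],[0,-3,-6,0,0,0,5.2],[0,-5,-10,0,0,0,5.2],[0,-7,-14,0,0,0,5.2],[0,-8.5,-17,0,0,0,5.2]]'
python3 -m crank '[[0,-0.7,-1.9,0,0,0,5.2],[0,-0.7,-2,0,0,0,5.2],[0,-0.7,-2,0,0,0,5.2],[0,-0.7,-2,0,0,0,5.2]]'
python3 av.py; python3 go.py .4681 -.066 .024 -1.8
```

```text
clock: 15.32
position: [0.4872, -0.0602, 0.1474]
ee_rot: [0.707, 0.011, 0.707, -0.011]
contact_force: [0.2, -0.7, -1.0]
width: 0.0539
clock: 15.82
position: [0.4701, -0.0658, 0.1472]
ee_rot: [0.707, 0.011, 0.707, -0.011]
contact_force: [-0.2, -0.7, -1.3]
width: 0.0538
mean [ 4.6930e-01 -6.5800e-02  1.4700e-01 -2.8650e-01  1.6060e-01  1.7928e+00
  2.0000e-04  1.1882e+00 -2.5560e-01] std [0.0003 0.0001 0.     0.0003 0.0004 0.0004 0.0001 0.0001 0.    ]
[ 1.231e+01 -1.000e-02 -8.000e-02] [ 0. -0. -0.] t 16.23 pos [ 0.4689 -0.0659  0.1471] w 0.0535 F [-0.3  0.4 -1.3] q [-0.29  0.16  1.79  0.    1.19 -0.26]
```

```bash
python3 -m crank '[[2,0,-0.1,0,0,0,5.2],[5,0,-0.1,0,0,0,5.2],[8,0,-0.1,0,0,0,5.2],[10.5,0,-0.1,0,0,0,5.2],[11.4,0,-0.1,0,0,0,5.2]]'
python3 -m crank '[[0,0,0,0,0,0,5.2],[0.2,0,0,0,0,0,5.2],[0.4,0,0,0,0,0,5.2],[0.5,0,0,0,0,0,5.2],[0.5,0,0,0,0,0,5.2]]'
python3 -m crank '[[0.1,0,0,0,0,0,5.2],[0.2,0,0,0,0,0,5.2],[0.2,0,0,0,0,0,5.2]]'
```

```text
clock: 16.85
position: [0.4668, -0.0657, 0.032]
ee_rot: [0.706, 0.011, 0.708, -0.011]
contact_force: [-0.9, 0.2, -1.1]
width: 0.0534
clock: 17.48
position: [0.4679, -0.066, 0.0283]
ee_rot: [0.707, 0.011, 0.707, -0.011]
contact_force: [-0.3, 0.7, -1.4]
width: 0.0536
clock: 17.85
position: [0.4677, -0.0659, 0.0261]
ee_rot: [0.707, 0.011, 0.707, -0.011]
contact_force: [0.5, -0.2, -1.7]
width: 0.0534
```

```bash
python3 -m crank '[[0.1,0,0,0,0,0,5.2],[0.2,0,0,0,0,0,5.2],[0.2,0,0,0,0,0,5.2]]'
python3 -m crank '[[0.1,0,0,0,0,0,5.2],[0.1,0,0,0,0,0,5.2]]'
```

```text
clock: 18.23
position: [0.4677, -0.066, 0.0241]
ee_rot: [0.707, 0.011, 0.707, -0.011]
contact_force: [-0.8, 0.1, -1.3]
width: 0.0536
clock: 18.48
position: [0.468, -0.066, 0.0234]
ee_rot: [0.707, 0.011, 0.707, -0.011]
contact_force: [-0.4, -0.5, 0.9]
width: 0.0536
```

Contact; release and go to the square pot.

```bash
python3 -m crank '[[0.05,0,0,0,0,0,5.2],[0.05,0,0,0,0,0,6],[0.05,0,0,0,0,0,7],[0.05,0,0,0,0,0,8.5],[0.05,0,0,0,0,0,8.5]]'
python3 -m crank '[[0,0,0,0,0,0,8.5],[-2,0,0,0,0,0,8.5],[-6,0,0,0,0,0,8.5],[-11,0,0,0,0,0,8.5],[-14,0,0,0,0,0,8.5]]'
python3 go.py .661 -.0686 .165 -5.7
```

```text
clock: 19.1
position: [0.4679, -0.066, 0.0226]
ee_rot: [0.707, 0.011, 0.707, -0.011]
contact_force: [-0.3, 0.0, -1.0]
width: 0.085
clock: 19.73
position: [0.4687, -0.0662, 0.1651]
ee_rot: [0.708, 0.011, 0.706, -0.011]
contact_force: [-0.1, -0.6, -0.1]
width: 0.0851
[ 0.08  0.37 19.22] [3.9 0.2 0. ] t 19.73 pos [ 0.4687 -0.0662  0.1651] w 0.0851 F [-0.1 -0.6 -0.1] q [-0.29  0.14  1.77  0.    1.23 -0.26]
```

```bash
python3 -m crank '[[0,0.4,5,3.9,0,0,8.5],[0,0.4,10,3.9,0,0,8.5],[0,0.4,15,3.9,0,0,8.5],[0,0.4,19.2,3.9,0,0,8.5],[0,0.4,19.2,3.9,0,0,8.5]]'
python3 -m crank '[[0,0,0,0,0,0,8.5],[0,0,0,0,0,0,8.5]]'
python3 - <<'E'
from h import *
c,W=cloud("scene"); cv2.imwrite("pics/scene7.png",c)
E
python3 rims.py; python3 go.py .661 -.0686 .045 -5.7
```

```text
clock: 20.35
position: [0.6624, -0.0682, 0.1613]
ee_rot: [0.706, 0.035, 0.706, -0.035]
contact_force: [-1.4, -0.9, 0.1]
width: 0.0848
clock: 20.6
position: [0.6586, -0.0679, 0.1629]
ee_rot: [0.706, 0.035, 0.706, -0.035]
contact_force: [-0.4, -0.4, -0.1]
width: 0.085
scene [0 0] circ [-0.1184 -1.4746] rad 0.1009 rect [-0.1401 -1.4917] [0.2558 0.2803] 0.1 z 0.0544
scene [212 120] circ [ 0.4738 -0.1549] rad 0.0199 rect [ 0.4757 -0.1536] [0.0368 0.0421] 28.4 z 0.1175
scene [255 155] circ [ 0.4693 -0.065 ] rad 0.0276 rect [ 0.4719 -0.0639] [0.0515 0.0558] 28.0 z 0.0647
scene [132 183] circ [ 0.6615 -0.1614] rad 0.0207 rect [ 0.6609 -0.1608] [0.0441 0.0437] 10.3 z 0.0932
scene [175 197] circ [ 0.6618 -0.0671] rad 0.0241 rect [ 0.6613 -0.0672] [0.0459 0.0451] 85.8 z 0.0944
top [322 136] circ [ 0.6589 -0.069 ] rad 0.0245 rect [ 0.6603 -0.0534] [0.0132 0.0441] 88.4 z 0.0947
top [390 138] circ [ 0.6595 -0.1635] rad 0.0206 rect [ 0.659  -0.1639] [0.0424 0.0423] 3.0 z 0.0931
top [315 267] circ [ 0.4677 -0.0669] rad 0.0277 rect [ 0.4672 -0.0668] [0.0562 0.0552] 0.7 z 0.0645
top [389 271] circ [ 0.4721 -0.157 ] rad 0.0199 rect [ 0.4723 -0.1569] [0.0407 0.0413] 0.0 z 0.1175
[11.83 -0.04  0.19] [-0.  0. -0.] t 20.75 pos [ 0.6591 -0.068   0.1633] w 0.0852 F [-0.2 -0.4  0.8] q [-0.21  0.43  1.36  0.    1.36 -0.11]
```

View pics/scene7.png

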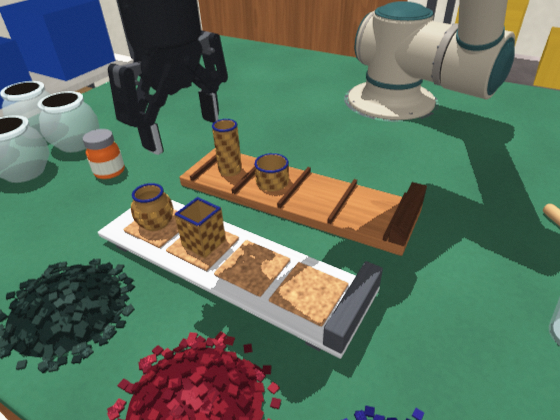

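```bash
python3 -m crank '[[4,0,0.2,0,0,0,8.5],[8,0,0.2,0,0,0,8.5],[10.5,0,0.2,0,0,0,8.5],[11.5,0,0.2,0,0,0,8.5],[11.5,0,0.2,0,0,0,8.5]]'
python3 -m crank '[[0,0,0,0,0,0,8.5],[0,0,0,0,0,0,8.5]]'
python3 go.py .661 -.0686 .045 -5.7
```

```text
clock: 21.38
position: [0.6617, -0.0683, 0.0478]
ee_rot: [0.706, 0.035, 0.706, -0.035]
contact_force: [-0.3, 0.7, -0.4]
width: 0.0851
clock: 21.62
position: [0.6627, -0.0684, 0.0491]
ee_rot: [0.707, 0.035, 0.705, -0.035]
contact_force: [-0.5, 0.7, 0.2]
width: 0.085
[ 0.41 -0.03 -0.17] [-0.   0.1  0. ] t 21.62 pos [ 0.6627 -0.0684  0.0491] w 0.085 F [-0.5  0.7  0.2] q [-0.21  0.51  1.51  0.    1.12 -0.11]
```

```bash
python3 -m crank '[[0.4,0,-0.1,0,0,0,8.5],[0.4,0,-0.1,0,0,0,8.5],[0.4,0,-0.1,0,0,0,4],[0.4,0,-0.1,0,0,0,4],[0.4,0,-0.1,0,0,0,4]]'
python3 -m crank '[[0,0,0,0,0,0,4],[0,0,0,0,0,0,4],[0,0,0,0,0,0,4]]'
python3 go.py .661 -.0686 .045 -5.7
python3 -m crank '[[-0.5,0,0,0,0,0,4],[-2,0,0,0,0,0,4],[-5,0,0,0,0,0,4],[-8,0,0,0,0,0,4],[-9.5,0,0,0,0,0,4]]'
python3 -m crank '[[0,0,0,0,0,0,4],[0,0,0,0,0,0,4]]'
python3 - <<'E'
from h import *
c,W=cloud("scene"); cv2.imwrite("pics/scene8.png",c)
E
python3 rims.py; python3 go.py .4649 .024 .14 -5.7
```

```text
clock: 22.25
position: [0.661, -0.0681, 0.0439]
ee_rot: [0.706, 0.035, 0.706, -0.035]
contact_force: [-0.8, -0.2, 2.4]
width: 0.0449
clock: 22.62
position: [0.661, -0.0681, 0.0439]
ee_rot: [0.706, 0.035, 0.706, -0.035]
contact_force: [0.2, -0.5, 2.8]
width: 0.0448
[-0.11 -0.05  0.01] [-0.  0. -0.] t 22.62 pos [ 0.661  -0.0681  0.0439] w 0.0448 F [ 0.2 -0.5  2.8] q [-0.21  0.52  1.52  0.    1.11 -0.11]
clock: 23.25
position: [0.662, -0.0683, 0.1414]
ee_rot: [0.708, 0.035, 0.705, -0.035]
contact_force: [-0.2, -0.2, -2.1]
width: 0.045
clock: 23.5
position: [0.6599, -0.0679, 0.1374]
ee_rot: [0.705, 0.035, 0.707, -0.035]
contact_force: [-0.1, -0.0, -0.2]
width: 0.0451
scene [0 0] circ [-0.1189 -1.4755] rad 0.1004 rect [-0.1369 -1.4894] [0.2476 0.2766] 0.6 z 0.0544
scene [212 120] circ [ 0.4738 -0.1546] rad 0.0198 rect [ 0.4771 -0.1523] [0.0329 0.0416] 39.9 z 0.1176
scene [176 140] circ [ 0.662  -0.0671] rad 0.0246 rect [ 0.6607 -0.0666] [0.0456 0.0461] 85.1 z 0.1875
scene [255 155] circ [ 0.4696 -0.0648] rad 0.0276 rect [ 0.4727 -0.0636] [0.0509 0.0565] 22.5 z 0.0648
scene [132 183] circ [ 0.6617 -0.1613] rad 0.0207 rect [ 0.6616 -0.161 ] [0.0421 0.0444] 12.2 z 0.0934
top [325 125] circ [ 0.6526 -0.062 ] rad 0.0174 rect [ 0.6537 -0.0485] [0.0298 0.0071] 5.2 z 0.1877
top [390 138] circ [ 0.6593 -0.1634] rad 0.0206 rect [ 0.6586 -0.1637] [0.0421 0.0425] 1.4 z 0.0939
top [355 147] circ [0.5724 0.2181] rad 0.3026 rect [ 0.6279 -0.0793] [0.0008 0.    ] -169.4 z 0.221
top [315 267] circ [ 0.4677 -0.0668] rad 0.0277 rect [ 0.4751 -0.0687] [0.0572 0.0418] 77.6 z 0.0646
top [389 271] circ [ 0.4721 -0.157 ] rad 0.0199 rect [ 0.4724 -0.1571] [0.0405 0.0412] 0.7 z 0.1175
[ -0.22   7.21 -20.33] [-0.  -0.2 -0. ] t 23.65 pos [ 0.66   -0.068   0.1372] w 0.0451 F [-0.  -0.9 -1. ] q [-0.21  0.44  1.39  0.    1.31 -0.11]
```

View pics/scene8.png

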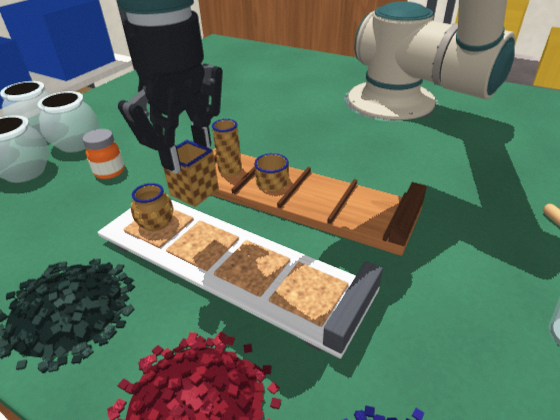

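```bash
python3 -m crank '[[0,0.7,-2,-1,0,0,4],[0,2.1,-6,-3,0,0,4],[0,3.5,-10,-5,0,0,4],[0,5,-14,-7,0,0,4],[0,6.2,-17.5,-7.8,0,0,4]]'
python3 go.py .4649 .024 .14 2.1
```

```text
clock: 24.28
position: [0.4908, 0.0117, 0.138]
ee_rot: [0.706, -0.013, 0.708, 0.013]
contact_force: [0.7, 0.9, -2.1]
width: 0.0452
[-0.19  1.33 -2.55] [ 0.  -0.1 -0. ] t 24.27 pos [0.4908 0.0117 0.138 ] w 0.0452 F [ 0.7  0.9 -2.1] q [-0.12  0.19  1.77  0.    1.18 -0.16]
```

```bash
python3 -m crank '[[0,1.2,-2.1,0,0,0,4],[0,1.2,-2.3,0,0,0,4],[0,1.2,-2.3,0,0,0,4],[0,1.2,-2.3,0,0,0,4]]'
python3 av.py; python3 go.py .4649 .024 .034 2.1
```

```text
clock: 24.78
position: [0.4707, 0.0216, 0.1386]
ee_rot: [0.707, -0.013, 0.707, 0.013]
contact_force: [0.3, -0.6, -2.0]
width: 0.0451
mean [ 4.7000e-01  2.1800e-02  1.3850e-01 -1.0170e-01  1.6290e-01  1.8131e+00
  1.0000e-04  1.1656e+00 -1.3790e-01] std [0.0003 0.0001 0.     0.0002 0.0004 0.0005 0.     0.0001 0.    ]
[10.46  0.21 -0.45] [-0. -0. -0.] t 25.18 pos [0.4695 0.022  0.1386] w 0.045 F [ 0.2 -1.  -2.1] q [-0.1   0.16  1.81  0.    1.17 -0.14]
```

```bash
python3 -m crank '[[2,0.2,-0.4,0,0,0,4],[5,0.2,-0.4,0,0,0,4],[7.5,0.2,-0.4,0,0,0,4],[9,0.2,-0.4,0,0,0,4],[9.7,0.2,-0.4,0,0,0,4]]'
python3 -m crank '[[0,0,0,0,0,0,4],[0.2,0,0,0,0,0,4],[0.4,0,0,0,0,0,4],[0.5,0,0,0,0,0,4],[0.5,0,0,0,0,0,4]]'
python3 -m crank '[[0.1,0,0,0,0,0,4],[0.2,0,0,0,0,0,4],[0.2,0,0,0,0,0,4]]'
```

```text
clock: 25.8
position: [0.4649, 0.024, 0.0409]
ee_rot: [0.707, -0.013, 0.707, 0.013]
contact_force: [0.1, 0.8, -1.6]
width: 0.0451
clock: 26.42
position: [0.4654, 0.024, 0.0368]
ee_rot: [0.707, -0.013, 0.707, 0.013]
contact_force: [0.7, 0.1, -0.7]
width: 0.0448
clock: 26.8
position: [0.4653, 0.024, 0.0346]
ee_rot: [0.707, -0.013, 0.707, 0.013]
contact_force: [-0.7, -0.6, -1.1]
width: 0.0446
```

```bash
python3 -m crank '[[0.1,0,0,0,0,0,4],[0.1,0,0,0,0,0,4]]'
python3 -m crank '[[0.1,0,0,0,0,0,4],[0.1,0,0,0,0,0,4]]'
```

```text
clock: 27.05
position: [0.4655, 0.0239, 0.0339]
ee_rot: [0.707, -0.013, 0.707, 0.013]
contact_force: [-0.0, -0.7, 1.1]
width: 0.0448
clock: 27.3
position: [0.4655, 0.0239, 0.0338]
ee_rot: [0.707, -0.013, 0.707, 0.013]
contact_force: [-2.3, 0.2, 9.7]
width: 0.0449
```

Down (9.7 N contact); release.

```bash
python3 -m crank '[[-0.05,0,0,0,0,0,4.6],[-0.05,0,0,0,0,0,5.2],[-0.05,0,0,0,0,0,6.5],[-0.05,0,0,0,0,0,8.5],[-0.05,0,0,0,0,0,8.5]]'
python3 -m crank '[[0,0,0,0,0,0,8.5],[-2,0,0,0,0,0,8.5],[-6,0,0,0,0,0,8.5],[-10,0,0,0,0,0,8.5],[-13,0,0,0,0,0,8.5]]'
python3 go.py .6605 -.1625 .165 -1.8
```

```text
clock: 27.92
position: [0.4654, 0.024, 0.0331]
ee_rot: [0.707, -0.013, 0.707, 0.013]
contact_force: [0.1, -1.3, 1.0]
width: 0.0851
clock: 28.55
position: [0.4658, 0.0239, 0.165]
ee_rot: [0.708, -0.013, 0.706, 0.013]
contact_force: [0.3, 0.2, -0.4]
width: 0.0849
[  0.03 -19.34  18.77] [3.9 0.1 0. ] t 28.55 pos [0.4658 0.0239 0.165 ] w 0.0849 F [ 0.3  0.2 -0.4] q [-0.1   0.13  1.78  0.    1.23 -0.13]
```

```bash
python3 -m crank '[[0,-4,4,1,0,0,8.5],[0,-8,8,2,0,0,8.5],[0,-12.5,12.5,3,0,0,8.5],[0,-16.5,16.5,3.9,0,0,8.5],[0,-19.3,18.8,3.9,0,0,8.5]]'
python3 -m crank '[[0,0,0,0,0,0,8.5],[0,0,0,0,0,0,8.5]]'
python3 - <<'E'
from h import *
c,W=cloud("scene"); cv2.imwrite("pics/scene9.png",c)
E
python3 rims.py; python3 go.py .6605 -.1625 .045 -1.8
```

```text
clock: 29.18
position: [0.6621, -0.1642, 0.1623]
ee_rot: [0.707, 0.011, 0.707, -0.012]
contact_force: [0.5, 0.7, 0.5]
width: 0.085
clock: 29.42
position: [0.6595, -0.1614, 0.1627]
ee_rot: [0.706, 0.012, 0.708, -0.011]
contact_force: [-0.3, 0.2, 0.0]
width: 0.0849
scene [0 0] circ [-0.0769 -1.4931] rad 0.0873 rect [-0.1024 -1.4913] [0.2758 0.179 ] 89.1 z 0.0543
scene [212 120] circ [ 0.4742 -0.1546] rad 0.0197 rect [ 0.4777 -0.1524] [0.0336 0.0416] 34.1 z 0.1175
scene [255 155] circ [ 0.4696 -0.065 ] rad 0.0277 rect [ 0.472  -0.0638] [0.053  0.0562] 26.9 z 0.0646
scene [301 156] circ [0.467  0.0244] rad 0.0242 rect [0.4671 0.0246] [0.0458 0.0455] 3.3 z 0.0847
scene [132 183] circ [ 0.6615 -0.1615] rad 0.0207 rect [ 0.6623 -0.1617] [0.0438 0.0429] 72.3 z 0.0935
top [390 138] circ [ 0.6595 -0.1635] rad 0.0206 rect [ 0.6588 -0.1637] [0.0423 0.0424] 3.8 z 0.0934
top [315 267] circ [ 0.4678 -0.0667] rad 0.0276 rect [ 0.4712 -0.0643] [0.0485 0.0568] 32.4 z 0.0645
top [256 272] circ [0.4656 0.0219] rad 0.0239 rect [0.4654 0.0227] [0.0435 0.0442] 1.0 z 0.0845
top [334 293] circ [ 0.464  -0.0691] rad 0.0237 rect [ 0.4469 -0.0815] [0.0064 0.0313] 33.8 z 0.0644
[11.85 -0.17  0.11] [ 0.1 -0.  -0. ] t 29.57 pos [ 0.6595 -0.1608  0.1636] w 0.0854 F [-0.   0.4 -0.1] q [-0.34  0.45  1.32  0.    1.37 -0.31]
```

View pics/scene9.png

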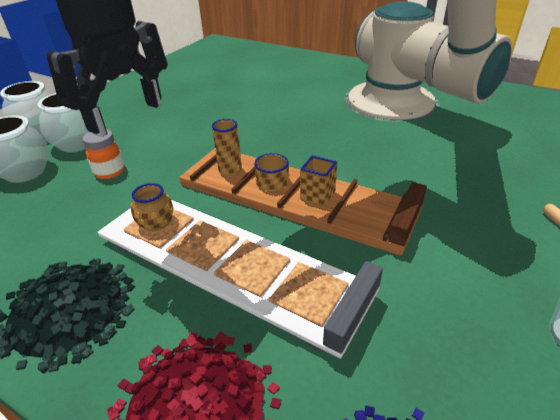

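```bash
python3 -m crank '[[4,-0.1,0.1,0,0,0,8.5],[8,-0.1,0.1,0,0,0,8.5],[10.5,-0.1,0.1,0,0,0,8.5],[11.5,-0.1,0.1,0,0,0,8.5],[11.5,-0.1,0.1,0,0,0,8.5]]'
python3 -m crank '[[0,0,0,0,0,0,8.5],[0,0,0,0,0,0,8.5]]'
python3 av.py; python3 go.py .6605 -.1625 .034 -1.8
```

```text
clock: 30.2
position: [0.6611, -0.1626, 0.0484]
ee_rot: [0.707, 0.011, 0.707, -0.011]
contact_force: [-0.3, -0.9, -1.1]
width: 0.085
clock: 30.45
position: [0.6622, -0.1633, 0.0496]
ee_rot: [0.708, 0.011, 0.706, -0.011]
contact_force: [-0.0, -0.2, 0.5]
width: 0.0849
mean [ 6.6150e-01 -1.6320e-01  4.8700e-02 -3.4390e-01  5.3460e-01  1.4702e+00
  1.0000e-04  1.1360e+00 -3.1250e-01] std [0.0002 0.0001 0.0004 0.     0.0004 0.0004 0.     0.0001 0.    ]
[ 1.42  0.06 -0.08] [-0.  0. -0.] t 30.85 pos [ 0.6613 -0.1631  0.0482] w 0.0852 F [-0.   0.3 -0.1] q [-0.34  0.54  1.47  0.    1.14 -0.31]
```

```bash
python3 -m crank '[[0.7,0.1,-0.1,0,0,0,8.5],[1.4,0.1,-0.1,0,0,0,8.5],[1.4,0.1,-0.1,0,0,0,8.5],[1.4,0.1,-0.1,0,0,0,5.3],[1.4,0.1,-0.1,0,0,0,5.3]]'
python3 -m crank '[[0,0,0,0,0,0,5.3],[0,0,0,0,0,0,5.3],[0,0,0,0,0,0,5.3]]'
python3 go.py .6605 -.1625 .034 -1.8
python3 -m crank '[[-0.5,0,0,0,0,0,5.3],[-2,0,0,0,0,0,5.3],[-5,0,0,0,0,0,5.3],[-8,0,0,0,0,0,5.3],[-9.5,0,0,0,0,0,5.3]]'
python3 -m crank '[[0,0,0,0,0,0,5.3],[0,0,0,0,0,0,5.3]]'
python3 - <<'E'
from h import *
c,W=cloud("scene"); cv2.imwrite("pics/scene10.png",c)
E
python3 rims.py; python3 go.py .4616 .1139 .14 -1.8
```

```text
clock: 31.48
position: [0.6605, -0.1621, 0.0345]
ee_rot: [0.707, 0.011, 0.707, -0.011]
contact_force: [-0.4, -0.1, 2.2]
width: 0.0529
clock: 31.85
position: [0.6605, -0.1621, 0.0345]
ee_rot: [0.707, 0.011, 0.707, -0.011]
contact_force: [-0.3, -0.6, 1.7]
width: 0.0534
[ 0.05 -0.04  0.  ] [-0.  0.  0.] t 31.85 pos [ 0.6605 -0.1621  0.0345] w 0.0534 F [-0.3 -0.6  1.7] q [-0.34  0.55  1.49  0.    1.11 -0.31]
clock: 32.48
position: [0.6615, -0.1624, 0.1322]
ee_rot: [0.708, 0.011, 0.706, -0.012]
contact_force: [1.3, -0.2, -0.4]
width: 0.0527
clock: 32.72
position: [0.6595, -0.1617, 0.1281]
ee_rot: [0.706, 0.011, 0.708, -0.011]
contact_force: [-0.5, 0.6, -0.3]
width: 0.0533
scene [0 0] circ [-0.077  -1.4928] rad 0.0873 rect [-0.1004 -1.4924] [0.2798 0.1728] 89.0 z 0.0544
scene [212 120] circ [ 0.474  -0.1545] rad 0.0198 rect [ 0.4773 -0.1522] [0.0347 0.0415] 40.1 z 0.1174
scene [255 155] circ [ 0.4694 -0.065 ] rad 0.0275 rect [ 0.4725 -0.0638] [0.0501 0.0569] 22.1 z 0.0648
scene [301 156] circ [0.4669 0.0245] rad 0.0241 rect [0.4666 0.0248] [0.0455 0.0452] 4.2 z 0.0845
scene [132 184] circ [ 0.6616 -0.1616] rad 0.0208 rect [ 0.6621 -0.1611] [0.043  0.0439] 5.8 z 0.0933
top [390 138] circ [ 0.6593 -0.1636] rad 0.0207 rect [ 0.6592 -0.1598] [0.0353 0.0425] 77.1 z 0.0934
top [315 267] circ [ 0.4677 -0.0668] rad 0.0277 rect [ 0.4676 -0.0671] [0.0558 0.0555] 45.3 z 0.0644
top [257 272] circ [0.4663 0.0215] rad 0.0236 rect [0.4682 0.0221] [0.0379 0.0429] 1.3 z 0.0847
top [258 284] circ [0.4614 0.0212] rad 0.0209 rect [0.4485 0.0159] [0.0219 0.0482] 33.4 z 0.0845
[ -1.15  26.93 -20.66] [-0.  -0.1 -0.1] t 32.88 pos [ 0.6595 -0.1618  0.1277] w 0.0528 F [ 0.2 -0.5 -0.1] q [-0.34  0.47  1.37  0.    1.3  -0.31]
```

View pics/scene10.png

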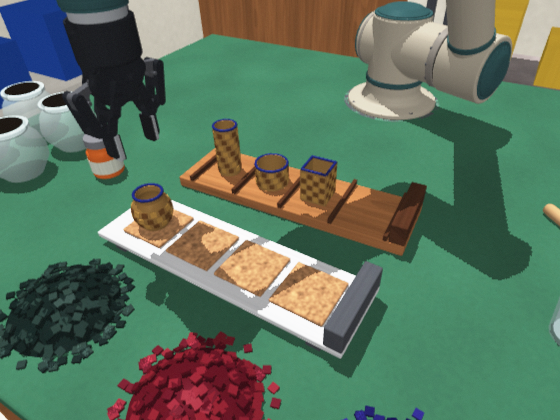

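The globe pot stayed on its mat (rim still at pixel 147,193, upright): my finger command of 5.3 cm barely squeezed it. Go back and close further.

```bash
python3 -m crank '[[0,0,0,0,0,0,8.5],[0,0,0,0,0,0,8.5],[0,0,0,0,0,0,8.5]]'
python3 -m crank '[[3,0,0.1,0,0,0,8.5],[6,0,0.1,0,0,0,8.5],[8.5,0,0.1,0,0,0,8.5],[9.5,0,0.1,0,0,0,8.5],[9.5,0,0.1,0,0,0,8.5]]'
python3 -m crank '[[0.2,0,0,0,0,0,8.5],[0.2,0,0,0,0,0,8.5],[0.2,0,0,0,0,0,8.5]]'
python3 av.py; python3 go.py .6605 -.1625 .032 -1.8
```

```text
clock: 33.25
position: [0.6603, -0.162, 0.1291]
ee_rot: [0.707, 0.011, 0.707, -0.011]
contact_force: [0.0, -0.7, -0.9]
width: 0.0851
clock: 33.88
position: [0.6611, -0.162, 0.0338]
ee_rot: [0.707, 0.011, 0.707, -0.011]
contact_force: [-0.1, 0.6, 0.4]
width: 0.0851
clock: 34.25
position: [0.6617, -0.1622, 0.033]
ee_rot: [0.707, 0.011, 0.707, -0.011]
contact_force: [0.1, -0.6, 1.0]
width: 0.0852
mean [ 6.6140e-01 -1.6210e-01  3.2400e-02 -3.4250e-01  5.4880e-01  1.4890e+00
  1.0000e-04  1.1034e+00 -3.1100e-01] std [0.0001 0.     0.0002 0.     0.0002 0.0002 0.     0.     0.    ]
[ 0.02 -0.05 -0.08] [-0.  0. -0.] t 34.65 pos [ 0.6613 -0.162   0.0322] w 0.085 F [-0.3  0.2  0.6] q [-0.34  0.55  1.49  0.    1.1  -0.31]
```

```bash
python3 -m crank '[[0,0,-0.1,0,0,0,6],[0,0,-0.1,0,0,0,5.4],[0,0,-0.1,0,0,0,4.5],[0,0,-0.1,0,0,0,4],[0,0,-0.1,0,0,0,4]]' 35
python3 -m crank '[[0,0,0,0,0,0,4],[0,0,0,0,0,0,4],[0,0,0,0,0,0,4]]'
python3 - <<'E'
from h import *
c,W=cloud("scene"); cv2.imwrite("pics/scene11.png",c)
E
python3 rims.py|grep -v '\[0 0\]'
```

```text
clock: 35.28
position: [0.6604, -0.162, 0.0328]
ee_rot: [0.707, 0.011, 0.707, -0.011]
contact_force: [-1.4, 0.1, 5.5]
width: 0.0532
clock: 35.65
position: [0.6604, -0.162, 0.0328]
ee_rot: [0.707, 0.011, 0.707, -0.011]
contact_force: [-1.7, 1.2, 5.2]
width: 0.0529
scene [212 120] circ [ 0.4739 -0.1546] rad 0.0198 rect [ 0.4771 -0.1526] [0.034  0.0415] 35.5 z 0.1173
scene [255 155] circ [ 0.4696 -0.0649] rad 0.0275 rect [ 0.4717 -0.0639] [0.0525 0.0563] 26.4 z 0.0647
scene [301 156] circ [0.4671 0.0247] rad 0.0242 rect [0.4667 0.0245] [0.0455 0.0455] 1.7 z 0.0848
scene [135 183] circ [ 0.6614 -0.1613] rad 0.0209 rect [ 0.6584 -0.1586] [0.0475 0.0369] 52.8 z 0.0934
top [390 141] circ [ 0.6645 -0.1512] rad 0.008 rect [ 0.667  -0.1458] [0.0036 0.0188] 68.6 z 0.093
top [315 267] circ [ 0.4677 -0.0669] rad 0.0277 rect [ 0.468  -0.0647] [0.0526 0.0569] 81.3 z 0.0646
top [257 272] circ [0.4656 0.0219] rad 0.0239 rect [0.4654 0.022 ] [0.0436 0.0428] 1.1 z 0.0847
```

View pics/scene11.png

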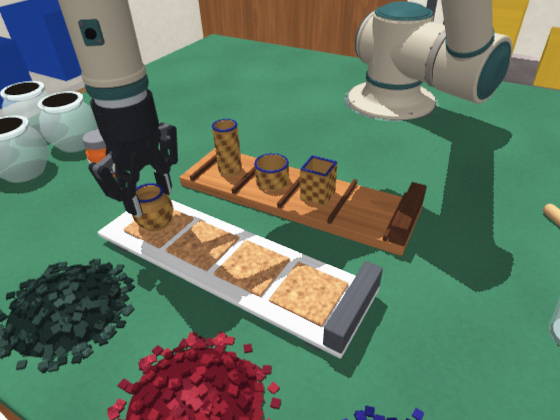

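```bash
python3 -m crank '[[-0.3,0,0,0,0,0,4],[-0.8,0,0,0,0,0,4],[-1.4,0,0,0,0,0,4],[-2,0,0,0,0,0,4],[-2,0,0,0,0,0,4]]'
python3 -m crank '[[0,0,0,0,0,0,4],[0,0,0,0,0,0,4]]'
python3 rims.py|grep -v '\[0 0\]'; python3 av.py
```

```text
clock: 36.42
position: [0.6609, -0.1622, 0.053]
ee_rot: [0.708, 0.011, 0.706, -0.011]
contact_force: [-0.2, 0.5, -1.6]
width: 0.0522
clock: 36.67
position: [0.6601, -0.1619, 0.0519]
ee_rot: [0.707, 0.011, 0.707, -0.011]
contact_force: [0.4, -0.2, -1.5]
width: 0.0527
scene [212 120] circ [ 0.4737 -0.1545] rad 0.0199 rect [ 0.4771 -0.1523] [0.0362 0.0414] 41.7 z 0.1175
scene [255 155] circ [ 0.4697 -0.0648] rad 0.0275 rect [ 0.4723 -0.0636] [0.0521 0.056 ] 27.6 z 0.0649
scene [301 156] circ [0.467  0.0244] rad 0.0241 rect [0.467  0.0242] [0.0465 0.0454] 2.5 z 0.0848
scene [132 173] circ [ 0.661  -0.1613] rad 0.021 rect [ 0.6585 -0.1581] [0.0467 0.037 ] 53.5 z 0.1115
top [392 137] circ [ 0.6603 -0.1596] rad 0.0169 rect [ 0.6638 -0.1456] [0.0055 0.0261] 75.8 z 0.1115
top [315 267] circ [ 0.4677 -0.0669] rad 0.0276 rect [ 0.4673 -0.0657] [0.0559 0.0532] 1.2 z 0.0647
top [257 272] circ [0.4656 0.0219] rad 0.024 rect [0.4655 0.022 ] [0.0435 0.0427] 0.9 z 0.0846
mean [ 6.6030e-01 -1.6200e-01  5.2100e-02 -3.4290e-01  5.3010e-01  1.4691e+00
  1.0000e-04  1.1426e+00 -3.1150e-01] std [0.0001 0.     0.0001 0.     0.0001 0.0001 0.     0.     0.    ]
```

```bash
python3 -m crank '[[0,0,0,0,0,0,4],[0,0,0,0,0,0,4],[0,0,0,0,0,0,4]]'
python3 rims.py|grep  '.661\|.66'; python3 av.py
```

```text
clock: 37.55
position: [0.6603, -0.162, 0.0522]
ee_rot: [0.707, 0.011, 0.707, -0.011]
contact_force: [-0.8, -0.3, -1.4]
width: 0.0525
scene [301 156] circ [0.4669 0.0245] rad 0.0242 rect [0.4668 0.0247] [0.0464 0.0448] 2.4 z 0.0846
scene [132 173] circ [ 0.6616 -0.1615] rad 0.0212 rect [ 0.6583 -0.1585] [0.0461 0.0371] 52.8 z 0.1119
top [393 137] circ [ 0.6598 -0.1611] rad 0.0184 rect [ 0.664  -0.1454] [0.0055 0.0262] 74.8 z 0.112
top [315 267] circ [ 0.4677 -0.0669] rad 0.0277 rect [ 0.4672 -0.0658] [0.0561 0.0534] 1.0 z 0.0646
mean [ 6.6030e-01 -1.6200e-01  5.2200e-02 -3.4290e-01  5.3000e-01  1.4690e+00
  1.0000e-04  1.1426e+00 -3.1150e-01] std [0. 0. 0. 0. 0. 0. 0. 0. 0.]
```

```bash
python3 -m crank '[[-0.5,0,0,0,0,0,4],[-1.5,0,0,0,0,0,4],[-2.8,1,0,0,0,0,4],[-3.6,3,0,0,0,0,4],[-4,5.5,0,0,0,0,4]]'
python3 -m crank '[[0,3,0,0,0,0,4],[0,6,0,0,0,0,4],[0,9,0,0,0,0,4],[0,12,-0.5,0,0,0,4],[0,15,-1,0,0,0,4]]'
python3 rims.py|grep scene; python3 go.py .4616 .1139 .095 -1.8
```

```text
clock: 38.67
position: [0.6624, -0.1053, 0.0933]
ee_rot: [0.708, 0.011, 0.706, -0.011]
contact_force: [0.8, 0.7, -2.1]
width: 0.0524
clock: 39.3
position: [0.6559, 0.0463, 0.0921]
ee_rot: [0.707, 0.011, 0.707, -0.01]
contact_force: [0.0, 0.5, -1.6]
width: 0.0523
scene [0 0] circ [-0.1181 -1.4746] rad 0.1008 rect [-0.1369 -1.4926] [0.256 0.282] 1.8 z 0.0543
scene [212 121] circ [ 0.4739 -0.1547] rad 0.02 rect [ 0.4851 -0.1571] [0.0415 0.0199] 75.9 z 0.1177
scene [301 156] circ [0.4671 0.0246] rad 0.0241 rect [0.4674 0.0245] [0.0455 0.0449] 2.5 z 0.0846
scene [264 188] circ [0.6567 0.0468] rad 0.0207 rect [0.6517 0.0544] [0.0454 0.0259] 29.8 z 0.1519
[ -0.23   6.   -19.54] [ 0.2 -0.1 -0.1] t 39.4 pos [0.6553 0.0487 0.0922] w 0.0459 F [ 0.5 -0.3 -2.5] q [-0.03  0.47  1.48  0.    1.2  -0.01]
```

```bash
python3 - <<'E'
from h import *
c,W=cloud("scene"); cv2.imwrite("pics/scene12.png",c); print(manip.get_state()["width"])
E
python3 rims.py|grep scene
```

```text
0.0413084763306925
scene [0 0] circ [-0.1191 -1.4751] rad 0.1009 rect [-0.1417 -1.4904] [0.2577 0.2773] 1.1 z 0.0543
scene [212 121] circ [ 0.4748 -0.1549] rad 0.019 rect [ 0.4848 -0.1571] [0.0385 0.0203] 79.4 z 0.1174
scene [301 156] circ [0.4668 0.0245] rad 0.0241 rect [0.4661 0.0244] [0.0454 0.0453] 1.3 z 0.0846
scene [265 196] circ [0.6569 0.0459] rad 0.0207 rect [0.6518 0.0549] [0.0448 0.0229] 33.1 z 0.1408
```

View pics/scene12.png

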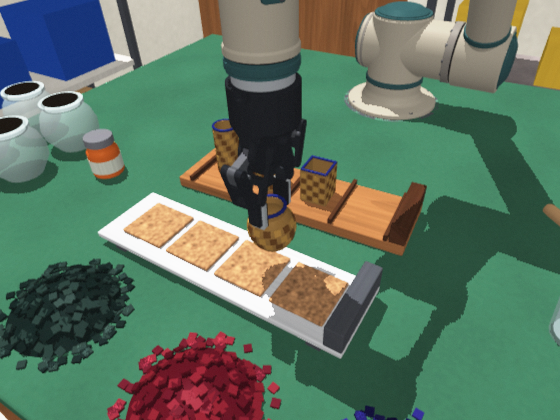

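```bash
python3 -m crank '[[2,0,0,0,0,0,4],[3.6,0,0,0,0,0,4],[4.3,0,0,0,0,0,4],[4.6,0,0,0,0,0,4]]'
python3 rims.py|grep scene
```

```text
clock: 40.05
position: [0.6563, 0.0433, 0.0461]
ee_rot: [0.706, 0.012, 0.708, -0.011]
contact_force: [-2.9, 1.9, 6.6]
width: 0.041
scene [0 0] circ [-0.1181 -1.4753] rad 0.1012 rect [-0.1425 -1.491 ] [0.2785 0.259 ] 89.8 z 0.0543
scene [212 121] circ [ 0.4754 -0.1557] rad 0.0182 rect [ 0.4859 -0.1609] [0.036  0.0138] 63.2 z 0.1173
scene [301 156] circ [0.467  0.0246] rad 0.0242 rect [0.4666 0.0246] [0.0457 0.0455] 3.0 z 0.0846
scene [265 223] circ [0.6574 0.0421] rad 0.0212 rect [0.6514 0.0513] [0.0446 0.0217] 33.3 z 0.0949
```

Run:
```python
from h import *
a=cv2.imread("pics/scene12.png")[130:270,200:340]
b=cv2.imread("pics/scene11.png")[120:260,70:210]
c,W=cloud("scene"); cc=c[140:280,200:340]
cv2.imwrite("pics/z13.png",cv2.resize(np.hstack([b,a,cc]),None,fx=1.9,fy=1.9,interpolation=cv2.INTER_CUBIC))
print(manip.get_state()["width"])
```

```text
0.041501439806283236
```

View pics/z13.png

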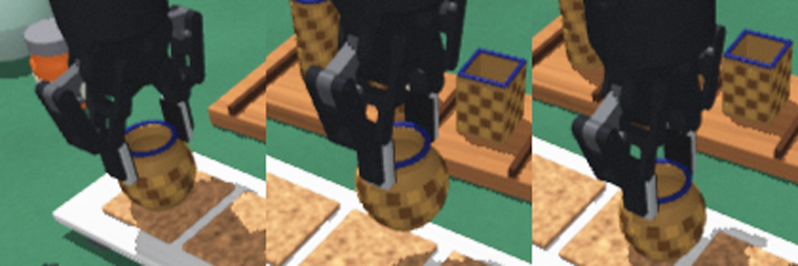

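Run:
```python
from h import *
c,W=cloud("scene"); s=manip.get_state(); print(s["position"])
for v in range(228,262,3):
    print(v,[tuple(W[v,u].round(3))+tuple(c[v,u]) for u in(256,260,263)])
```

```text
[0.6574615  0.04297733 0.04668314]
228 [(np.float64(0.69), np.float64(0.05), np.float64(0.132), np.uint8(33), np.uint8(29), np.uint8(29)), (np.float64(0.688), np.float64(0.055), np.float64(0.134), np.uint8(31), np.uint8(27), np.uint8(25)), (np.float64(0.683), np.float64(0.055), np.float64(0.129), np.uint8(32), np.uint8(27), np.uint8(26))]
231 [(np.float64(0.691), np.float64(0.051), np.float64(0.129), np.uint8(36), np.uint8(31), np.uint8(30)), (np.float64(0.689), np.float64(0.055), np.float64(0.129), np.uint8(31), np.uint8(27), np.uint8(26)), (np.float64(0.684), np.float64(0.056), np.float64(0.126), np.uint8(31), np.uint8(29), np.uint8(28))]
234 [(np.float64(0.69), np.float64(0.05), np.float64(0.123), np.uint8(29), np.uint8(26), np.uint8(27)), (np.float64(0.691), np.float64(0.056), np.float64(0.126), np.uint8(29), np.uint8(26), np.uint8(26)), (np.float64(0.682), np.float64(0.054), np.float64(0.118), np.uint8(111), np.uint8(108), np.uint8(104))]
237 [(np.float64(0.692), np.float64(0.05), np.float64(0.12), np.uint8(29), np.uint8(24), np.uint8(24)), (np.float64(0.683), np.float64(0.05), 
[... 1957 characters left out ...]
loat64(0.05), np.float64(0.079), np.uint8(81), np.uint8(111), np.uint8(133))]
258 [(np.float64(0.685), np.float64(0.043), np.float64(0.075), np.uint8(50), np.uint8(98), np.uint8(133)), (np.float64(0.683), np.float64(0.047), np.float64(0.075), np.uint8(50), np.uint8(91), np.uint8(125)), (np.float64(0.682), np.float64(0.051), np.float64(0.076), np.uint8(55), np.uint8(100), np.uint8(132))]
261 [(np.float64(0.686), np.float64(0.043), np.float64(0.071), np.uint8(51), np.uint8(105), np.uint8(141)), (np.float64(0.685), np.float64(0.048), np.float64(0.072), np.uint8(38), np.uint8(66), np.uint8(100)), (np.float64(0.684), np.float64(0.053), np.float64(0.074), np.uint8(31), np.uint8(59), np.uint8(91))]
```

```bash
python3 -m crank '[[0,0,0,0,0,0,4.6],[0,0,0,0,0,0,5.5],[0,0,0,0,0,0,7],[0,0,0,0,0,0,8.5],[0,0,0,0,0,0,8.5]]'
python3 - <<'E'
from h import *
c,W=cloud("scene"); s=manip.get_state(); print(s["position"],s["width"])
cv2.imwrite("pics/z14.png",cv2.resize(c[120:320,160:360],None,fx=2.5,fy=2.5))
np.savez("s14.npz",c=c,W=W)
E
python3 rims.py
```

```text
clock: 40.88
position: [0.6568, 0.0432, 0.0462]
ee_rot: [0.707, 0.011, 0.707, -0.011]
contact_force: [0.0, -0.1, 0.5]
width: 0.0847
[0.65676259 0.04318789 0.0461659 ] 0.08511443824746884
scene [0 0] circ [-0.1195 -1.474 ] rad 0.101 rect [-0.1442 -1.4915] [0.283  0.2603] 89.7 z 0.0543
scene [212 121] circ [ 0.4747 -0.1554] rad 0.0189 rect [ 0.486  -0.1612] [0.0362 0.0134] 61.7 z 0.1174
scene [303 156] circ [0.4663 0.0254] rad 0.0237 rect [0.467  0.0248] [0.0462 0.0447] 4.4 z 0.0845
scene [254 225] circ [0.6591 0.0453] rad 0.0207 rect [0.6574 0.0473] [0.0437 0.0372] 35.4 z 0.0935
top [315 267] circ [ 0.4676 -0.067 ] rad 0.0277 rect [ 0.4673 -0.0673] [0.056  0.0562] 0.9 z 0.0645
top [389 271] circ [ 0.4722 -0.157 ] rad 0.0199 rect [ 0.4724 -0.1569] [0.0408 0.0406] 89.1 z 0.1176
top [274 272] circ [0.4654 0.0183] rad 0.0219 rect [0.4656 0.0099] [0.0436 0.0184] 0.7 z 0.0844
```

View pics/z14.png

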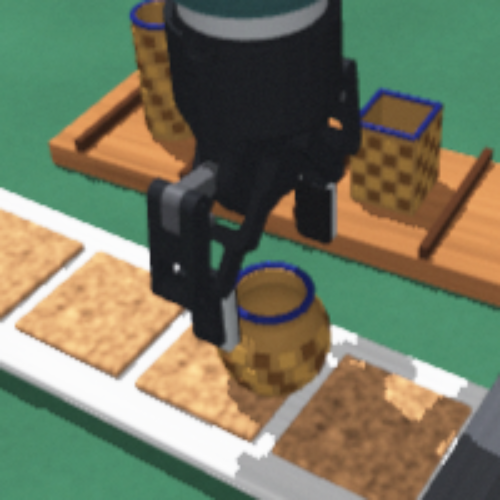

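Run:
```python
import numpy as np
d=np.load("s14.npz"); c,W=d["c"],d["W"]
for v in range(240,264,3): print(v,[W[v,u].round(3).tolist()+[int(c[v,u].sum())] for u in (241,245,249)])
for v in range(200,222,3): print(v,[W[v,u].round(3).tolist()+[int(c[v,u].sum())] for u in (284,288,292)])
```

```text
240 [[0.727, 0.055, 0.147, 94], [0.712, 0.05, 0.132, 81], [0.706, 0.05, 0.127, 359]]
243 [[0.726, 0.054, 0.141, 82], [0.712, 0.049, 0.127, 84], [0.707, 0.05, 0.123, 336]]
246 [[0.713, 0.043, 0.12, 93], [0.713, 0.049, 0.123, 95], [0.706, 0.05, 0.117, 279]]
249 [[0.713, 0.043, 0.115, 100], [0.712, 0.048, 0.117, 90], [0.706, 0.049, 0.112, 212]]
252 [[0.71, 0.04, 0.106, 92], [0.713, 0.048, 0.112, 92], [0.708, 0.05, 0.109, 157]]
255 [[0.711, 0.04, 0.102, 84], [0.713, 0.048, 0.107, 89], [0.707, 0.049, 0.103, 127]]
258 [[0.661, -0.001, 0.032, 484], [0.659, 0.004, 0.032, 452], [0.706, 0.047, 0.096, 348]]
261 [[0.666, 0.002, 0.031, 507], [0.664, 0.007, 0.032, 541], [0.682, 0.029, 0.059, 233]]
200 [[0.614, 0.045, 0.12, 78], [0.613, 0.05, 0.122, 70], [0.614, 0.056, 0.124, 168]]
203 [[0.613, 0.044, 0.114, 79], [0.613, 0.05, 0.116, 74], [0.614, 0.056, 0.12, 167]]
206 [[0.613, 0.044, 0.109, 77], [0.614, 0.05, 0.112, 77], [0.614, 0.056, 0.115, 170]]
209 [[0.614, 0.044, 0.104, 73], [0.614, 0.05, 0.107, 84], [0.614, 0.056, 0.11, 169]]
212 [[0.613, 0.043, 0.098, 79], [0.615, 0.051, 0.102, 71], [0.614, 0.056, 0.104, 166]]
215 [[0.527, -0.008, 0.009, 147], [0.614, 0.05, 0.096, 75], [0.614, 0.056, 0.099, 140]]
218 [[0.526, -0.009, 0.001, 212], [0.526, -0.001, 0.005, 265], [0.525, 0.006, 0.007, 252]]
221 [[0.533, -0.005, 0.001, 277], [0.53, 0.001, 0.002, 260], [0.525, 0.006, 0.0, 193]]
```

```bash
python3 -m crank '[[-2,0,0,0,0,0,8.5],[-5,0,0,0,0,0,8.5],[-7,0,0,0,0,0,8.5],[-7,0,0,0,0,0,8.5],[-7,0,0,0,0,0,8.5]]'
python3 rims.py;python3 go.py .6580 .0440 .002 -1.8
```

```text
clock: 41.65
position: [0.656, 0.0432, 0.1153]
ee_rot: [0.706, 0.011, 0.708, -0.011]
contact_force: [0.6, -0.2, 0.1]
width: 0.0851
scene [0 0] circ [-0.1191 -1.4739] rad 0.1007 rect [-0.1382 -1.4913] [0.2539 0.2832] 1.3 z 0.0544
scene [212 121] circ [ 0.4739 -0.1545] rad 0.0197 rect [ 0.4853 -0.1576] [0.0403 0.0171] 73.1 z 0.1174
scene [301 156] circ [0.467  0.0245] rad 0.0242 rect [0.4667 0.0249] [0.0478 0.0456] 1.2 z 0.0846
scene [258 168] circ [ 0.4758 -0.0634] rad 0.0213 rect [ 0.493  -0.0566] [0.0074 0.0327] 21.6 z 0.0645
scene [251 225] circ [0.6591 0.0453] rad 0.0207 rect [0.6595 0.0454] [0.0433 0.0436] 54.1 z 0.0934
top [315 267] circ [ 0.4677 -0.0668] rad 0.0276 rect [ 0.4683 -0.0663] [0.0553 0.0555] 46.1 z 0.0646
top [389 271] circ [ 0.4721 -0.157 ] rad 0.02 rect [ 0.4724 -0.1569] [0.0406 0.0409] 1.1 z 0.1174
top [266 272] circ [0.4654 0.0186] rad 0.0221 rect [0.4655 0.0156] [0.0435 0.0297] 0.9 z 0.0845
[11.27  0.08  0.25] [-0.  -0.1 -0. ] t 41.75 pos [0.6558 0.0432 0.1148] w 0.0851 F [-0.7 -0.3 -0.1] q [-0.04  0.45  1.44  0.    1.25 -0.01]
```

```bash
python3 -m crank '[[3,0.1,0.2,0,0,0,8.5],[6,0.1,0.2,0,0,0,8.5],[8.5,0.1,0.2,0,0,0,8.5],[9,0.1,0.2,0,0,0,8.5],[9,0.1,0.2,0,0,0,8.5]]'
python3 av.py; python3 go.py .6580 .0441 .003 -1.8
```

```text
clock: 42.38
position: [0.6587, 0.0441, 0.0259]
ee_rot: [0.707, 0.011, 0.707, -0.011]
contact_force: [0.3, 0.4, 0.1]
width: 0.0849
mean [ 6.5950e-01  4.4100e-02  2.7200e-02 -3.8400e-02  5.2700e-01  1.5465e+00
  1.0000e-04  1.0664e+00 -7.0000e-03] std [0.0002 0.     0.0003 0.     0.0003 0.0004 0.     0.0001 0.    ]
[ 2.39 -0.01 -0.12] [-0.   0.1 -0. ] t 42.77 pos [0.6592 0.0441 0.0269] w 0.085 F [0.1 0.1 0.2] q [-0.04  0.53  1.55  0.    1.07 -0.01]
```

```bash
python3 -m crank '[[0.8,0,-0.1,0,0,0,8.5],[1.6,0,-0.1,0,0,0,8.5],[2.2,0,-0.1,0,0,0,8.5],[2.4,0,-0.1,0,0,0,8.5],[2.4,0,-0.1,0,0,0,8.5]]'
python3 - <<'E'
from h import *
c,W=cloud("scene"); s=manip.get_state(); print(s["position"],s["contact_force"])
cv2.imwrite("pics/z15.png",cv2.resize(c[120:320,160:360],None,fx=2.5,fy=2.5))
E
```

```text
clock: 43.4
position: [0.6577, 0.0442, 0.0019]
ee_rot: [0.707, 0.011, 0.707, -0.011]
contact_force: [-0.2, 0.1, -0.0]
width: 0.0849
[0.65794616 0.04415673 0.00219954] [ 0.93335856 -0.61551868 -0.4856722 ]
```

View pics/z15.png

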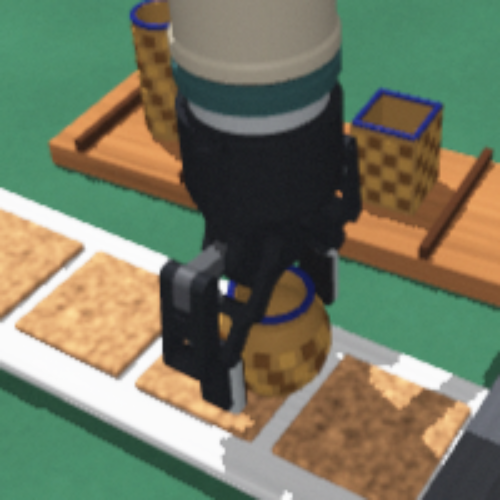

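Tips now reach well below the equator, around the lower part of the pot, free of the mat. Close.

```bash
python3 -m crank '[[0,0,0,0,0,0,6.4],[0,0,0,0,0,0,5.6],[0,0,0,0,0,0,5],[0,0,0,0,0,0,4.5],[0,0,0,0,0,0,4.5]]' 40
python3 -m crank '[[0,0,0,0,0,0,4.5],[0,0,0,0,0,0,4.5],[-0.4,0,0,0,0,0,4.5],[-1,0,0,0,0,0,4.5],[-1.5,0,0,0,0,0,4.5]]'
python3 -m crank '[[0,0,0,0,0,0,4.5],[0,0,0,0,0,0,4.5],[0,0,0,0,0,0,4.5]]'
python3 av.py; python3 rims.py | grep scene; python3 go.py .6580 .0441 .003 -1.8
```

```text
clock: 44.08
position: [0.658, 0.0442, 0.0032]
ee_rot: [0.707, 0.011, 0.707, -0.011]
contact_force: [-1.8, -0.2, 6.7]
width: 0.0577
clock: 44.7
position: [0.6578, 0.0442, 0.0173]
ee_rot: [0.707, 0.011, 0.707, -0.011]
contact_force: [0.2, 0.4, -1.9]
width: 0.0575
clock: 45.08
position: [0.6576, 0.0442, 0.0169]
ee_rot: [0.707, 0.011, 0.707, -0.011]
contact_force: [-0.1, -0.3, -2.4]
width: 0.0575
mean [ 6.5770e-01  4.4200e-02  1.7100e-02 -3.8500e-02  5.3560e-01  1.5597e+00
  1.0000e-04  1.0465e+00 -7.1000e-03] std [0.0001 0.     0.0001 0.     0.0001 0.0001 0.     0.     0.    ]
scene [0 0] circ [-0.1181 -1.4736] rad 0.1012 rect [-0.1431 -1.4907] [0.2762 0.2616] 90.0 z 0.0544
scene [212 121] circ [ 0.4756 -0.1556] rad 0.0182 rect [ 0.4858 -0.1604] [0.0387 0.0147] 63.9 z 0.1174
scene [301 156] circ [0.4671 0.0246] rad 0.0241 rect [0.4674 0.0245] [0.0467 0.0451] 1.0 z 0.0847
scene [264 218] circ [0.6589 0.0459] rad 0.0206 rect [0.6576 0.0579] [0.0491 0.0191] 14.5 z 0.1075
[ 1.42 -0.01  0.02] [-0.  0. -0.] t 45.58 pos [0.6578 0.0442 0.0172] w 0.0577 F [-0.7  0.3 -1.2] q [-0.04  0.54  1.56  0.    1.05 -0.01]
```

```bash
python3 -m crank '[[-1,0,0,0,0,0,4.5],[-2.5,0,0,0,0,0,4.5],[-4,1,0,0,0,0,4.5],[-5,3,0,0,0,0,4.5],[-5,5,0,0,0,0,4.5]]'
python3 -m crank '[[0,1.5,-1,0,0,0,4.5],[0,1.5,-4,0,0,0,4.5],[0,1.5,-7,0,0,0,4.5],[0,1.5,-10,0,0,0,4.5],[0,1.5,-13,0,0,0,4.5]]'
python3 go.py .4616 .1139 .066 -1.8
```

```text
clock: 46.2
position: [0.6602, 0.0961, 0.0688]
ee_rot: [0.708, 0.011, 0.706, -0.011]
contact_force: [-0.2, -1.0, -1.9]
width: 0.0572
clock: 46.82
position: [0.5273, 0.114, 0.0664]
ee_rot: [0.706, 0.011, 0.708, -0.011]
contact_force: [-0.2, 0.1, -1.1]
width: 0.0574
[ 0.06 -0.21 -6.57] [ 0.1 -0.1  0. ] t 46.83 pos [0.5273 0.114  0.0664] w 0.0574 F [-0.2  0.1 -1.1] q [0.08 0.33 1.78 0.   1.04 0.11]
```

```bash
python3 -m crank '[[0,-0.1,-3,0,0,0,4.5],[0,-0.2,-5.3,0,0,0,4.5],[0,-0.2,-6.2,0,0,0,4.5],[0,-0.2,-6.2,0,0,0,4.5],[0,-0.2,-6.2,0,0,0,4.5]]'
python3 av.py; python3 rims.py | grep scene;python3 go.py .4616 .1139 -.007 -1.8
python3 - <<'E'
from h import *
c,W=cloud("scene"); cv2.imwrite("pics/scene16.png",c)
E
```

```text
clock: 47.45
position: [0.4691, 0.1133, 0.0673]
ee_rot: [0.708, 0.011, 0.707, -0.011]
contact_force: [1.0, 0.0, -1.7]
width: 0.0577
mean [4.6860e-01 1.1320e-01 6.7100e-02 9.2400e-02 2.5300e-01 1.8975e+00
 1.0000e-04 9.9070e-01 1.2400e-01] std [0.0004 0.0001 0.0001 0.0001 0.0002 0.0005 0.     0.0001 0.    ]
scene [0 0] circ [-0.118  -1.4743] rad 0.1006 rect [-0.1426 -1.4911] [0.2574 0.2775] 0.5 z 0.0544
scene [212 120] circ [ 0.4738 -0.1548] rad 0.02 rect [ 0.4768 -0.1529] [0.0364 0.0417] 33.1 z 0.1175
scene [377 133] circ [0.4703 0.1129] rad 0.0217 rect [0.4726 0.1293] [0.0502 0.0142] 5.1 z 0.1576
scene [255 155] circ [ 0.4695 -0.065 ] rad 0.0275 rect [ 0.4721 -0.0636] [0.0517 0.0562] 24.2 z 0.0646
scene [301 156] circ [0.4668 0.0245] rad 0.0241 rect [0.4664 0.0246] [0.0458 0.0451] 2.7 z 0.0847
[ 7.41  0.06 -0.64] [-0. -0. -0.] t 47.95 pos [0.468  0.1131 0.0671] w 0.0573 F [ 0.3 -0.6 -2.2] q [0.09 0.25 1.9  0.   0.99 0.12]
```

View pics/scene16.png

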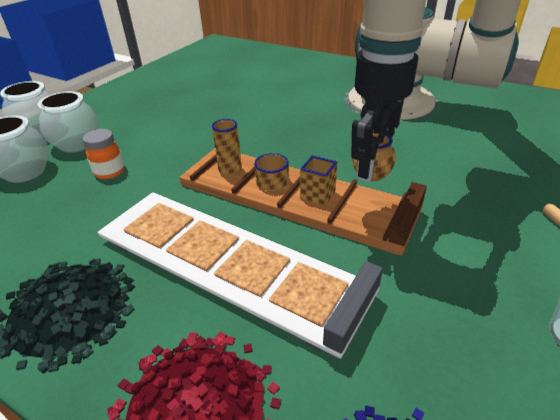

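```bash
python3 -m crank '[[1,0.1,-0.6,0,0,0,4.5],[3,0.1,-0.6,0,0,0,4.5],[5,0.1,-0.6,0,0,0,4.5],[6.3,0.1,-0.6,0,0,0,4.5],[6.6,0.1,-0.6,0,0,0,4.5]]'
python3 -m crank '[[0,0,0,0,0,0,4.5],[0.2,0,0,0,0,0,4.5],[0.4,0,0,0,0,0,4.5],[0.4,0,0,0,0,0,4.5]]'
python3 -m crank '[[0.1,0,0,0,0,0,4.5],[0.2,0,0,0,0,0,4.5],[0.2,0,0,0,0,0,4.5]]'
```

```text
clock: 48.62
position: [0.4609, 0.1143, 0.0002]
ee_rot: [0.706, 0.011, 0.708, -0.011]
contact_force: [0.5, 0.8, -2.3]
width: 0.0577
clock: 49.12
position: [0.4619, 0.1144, -0.0027]
ee_rot: [0.707, 0.011, 0.707, -0.011]
contact_force: [-0.1, -0.0, -1.1]
width: 0.0574
clock: 49.5
position: [0.4618, 0.1144, -0.0049]
ee_rot: [0.707, 0.011, 0.707, -0.011]
contact_force: [0.1, 0.3, -2.5]
width: 0.0576
```

```bash
python3 -m crank '[[0.1,0,0,0,0,0,4.5],[0.15,0,0,0,0,0,4.5],[0.15,0,0,0,0,0,4.5]]'
python3 -m crank '[[0.05,0,0,0,0,0,4.5],[0.1,0,0,0,0,0,4.5]]'
```

```text
clock: 49.88
position: [0.4619, 0.1144, -0.0064]
ee_rot: [0.707, 0.011, 0.707, -0.011]
contact_force: [0.5, 0.1, -1.8]
width: 0.0576
clock: 50.12
position: [0.462, 0.1143, -0.0068]
ee_rot: [0.707, 0.011, 0.707, -0.011]
contact_force: [-1.0, -0.1, 7.6]
width: 0.0572
```

Contact (7.6 N). Release gently and retreat.

```bash
python3 -m crank '[[0,0,0,0,0,0,5.8],[0,0,0,0,0,0,6.2],[0,0,0,0,0,0,7],[0,0,0,0,0,0,8.5],[0,0,0,0,0,0,8.5]]'
python3 -m crank '[[0,0,0,0,0,0,8.5],[-2,0,0,0,0,0,8.5],[-6,0,0,0,0,0,8.5],[-11,0,0,0,0,0,8.5],[-16,0,0,0,0,0,8.5]]'
python3 -m crank '[[-3,0,0,0,0,0,8.5],[-4,3,-4,0,0,0,8.5],[-4,8,-8,0,0,0,8.5],[-4,12,-12,0,0,0,8.5],[-4,12,-12,0,0,0,8.5]]'
python3 -m crank '[[0,0,0,0,0,0,8.5],[0,0,0,0,0,0,8.5]]'
cat m.py | sed 's/np.load(f"{n}0.npz")/dict(zip("cW",cloud(n)))/' > m2.py; python3 m2.py | grep -v rack; python3 rims.py
python3 - <<'E'
from h import *
c,W=cloud("scene"); cv2.imwrite("pics/scene17.png",c)
c,W=cloud("top"); cv2.imwrite("pics/top17.png",c)
E
```

```text
clock: 50.75
position: [0.4619, 0.1144, -0.0074]
ee_rot: [0.707, 0.011, 0.707, -0.011]
contact_force: [-0.7, -0.4, 0.5]
width: 0.0852
clock: 51.38
position: [0.4616, 0.1143, 0.1541]
ee_rot: [0.707, 0.011, 0.707, -0.011]
contact_force: [0.9, 0.5, -0.1]
width: 0.0853
clock: 52.0
position: [0.3425, 0.2402, 0.1928]
ee_rot: [0.707, 0.009, 0.707, -0.009]
contact_force: [0.3, -0.4, 0.4]
width: 0.0845
clock: 52.25
position: [0.3467, 0.2373, 0.1926]
ee_rot: [0.707, 0.012, 0.707, -0.012]
contact_force: [-0.6, -1.3, -0.1]
width: 0.0849
top board low [ 0.4665 -0.0351] [0.1202 0.396 ] 2.100782871246338
top -180 333 -180.1221483564177 slope 0.00030430560493065786 bx [-57.71541148  57.06548243]
top -90 328 -90.07738028696333 slope -0.0007037262661473524 bx [-56.63413702  56.48015629]
top 0 299 -0.3028503538821821 slope 0.0036178841769436768 bx [-56.7584283   56.81872104]
top 90 321 89.32854738561089 slope 0.004506867706605065 bx [-56.24653186  56.86753504]
top 180 440 180.04239635846048 slope -0.0008868208580575909 bx [-56.79634161  57.53664457]
scene board low [ 0.4675 -0.0204] [0.1221 0.42  ] 2.0
[... 660 characters left out ...]
0.1173
scene [255 155] circ [ 0.4695 -0.0649] rad 0.0274 rect [ 0.4722 -0.0637] [0.0509 0.0559] 30.3 z 0.0648
scene [301 156] circ [0.467  0.0246] rad 0.0242 rect [0.4664 0.0244] [0.0461 0.0457] 2.2 z 0.0846
scene [358 172] circ [0.4635 0.1148] rad 0.0207 rect [0.4641 0.1151] [0.0434 0.0434] 49.9 z 0.0836
top [315 267] circ [ 0.4677 -0.0668] rad 0.0277 rect [ 0.4676 -0.0671] [0.0559 0.0554] 46.1 z 0.0644
top [389 271] circ [ 0.4721 -0.1571] rad 0.0199 rect [ 0.4724 -0.1569] [0.041  0.0406] 89.7 z 0.1174
top [256 272] circ [0.4657 0.022 ] rad 0.0239 rect [0.4653 0.0227] [0.0436 0.0444] 1.1 z 0.0846
top [194 274] circ [0.4616 0.1127] rad 0.0207 rect [0.4616 0.1126] [0.0423 0.0421] 1.8 z 0.0835
```

View pics/scene17.png

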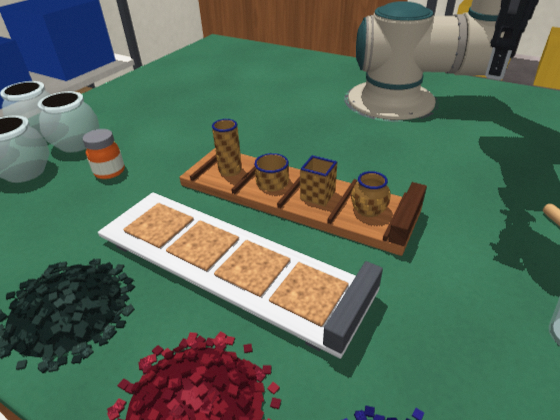

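View pics/top17.png

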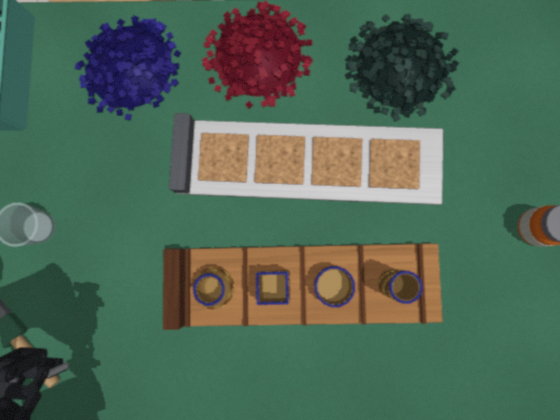

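All four pots stand upright, each in its mirrored place and within a few mm of its centre in both cameras. The gripper is clear of everything, so I'm handing in.

```bash
python3 -c "
from rig import manip
print(manip.sign_off(), manip.get_state()['clock'])"
```

```text
the job is handed in; nothing more can be done
the job is handed in; nothing more can be done
```

All four pots are on the finishing board in reverse order, released, and the job is handed in. Counted from the board's end stop, the order is globe, square, low, tall; on the rack it was tall, low, square, globe.

**Last checks:**
- **Position:** In both cameras every pot's rim centre lies within about 3 mm of its place's centre.
- **Height and tilt:** Rim heights match pots standing flat on the board, and all four look upright.
- **Gripper:** It is well clear of everything.
- **Time:** The robot clock read about 53 s at hand-in, against the 102 s limit.

**What went wrong or disagreed:**
- **Globe pot, first try:** I hadn't closed the fingers far enough, so they rose without it. It stayed upright on its mat.
- **Globe pot, second try:** I gripped it too high and it slid about 11 mm in the fingers while over the rack. I set it down upright on the rack, gripped it lower, and the third try held firmly.
- **Finger tips:** The depth images showed the finger tips about 40–50 mm above the reported TCP, where the description put them at most 13 mm above it. The first three pots were therefore gripped nearer the rim than I intended, but they held.
- **Cameras:** The two cameras disagreed by about 2–3 mm, mostly in y. I used the average.

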